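# Make up a slide kit and a sampling kit

### The arm

A 7-joint arm with a two-finger parallel gripper is mounted at the origin on a cart in front of the work surface, level with it; the furniture and walls round the work are solid. World frame = base frame: x ahead of the robot, y to its left, z up, the work surface at z = 0. Lengths are in m, angles in degrees, forces in N, time in s.
With the tool pointing down it reaches from about 0.425 to 0.875 m from the base axis. Payload 4.7 kg.
Tool frame: the origin (TCP) lies on the centre line of the jaws, within the pads' length; the fingertips stand 14 mm ahead of it and the grasp point (between the pads) lies 5 mm behind it; z points along the fingers, y is the line along which they close (so a half turn about z gives the same grasp; the last joint's range is limited). The gripper opens to 87 mm and grips with 3 to 60 N. Pads are 19 mm wide; open, the fingers measure 117 mm over their backs; the gripper's body (75 mm by 190 mm) begins 51 mm behind the grasp point.
Start: joints at [-72.302, 18.392, -4.016, 83.108, 1.295, 78.541, -3.26], TCP at [0.189, 0.622, 0.237] pointing down, gripper open.
Joint ranges: [-163.93, 163.93], [-17.29, 119.83], [-79.2, 71.16], [3.27, 140.29], [-89.18, 269.18], [5.43, 117.66], [-154.24, 154.24]. Speed limits (degrees/s): [147.25, 147.25, 180, 180, 180, 180, 180].

### API

Orientations are given as [roll, pitch, yaw] about the fixed x, y, z axes, in that order (R = Rz(yaw) Ry(pitch) Rx(roll)).
In Python, from cell import env gives the robot as it stands.
- The arm moves only by the tool jog_arm, never from a script. Its argument "motion" is a list that holds one entry, the list of rows, each a list of 7 numbers: the shift along the tool's x, y, z in units of 0.1 m (1.0 is 0.1 m), then the turn, a rotation vector about the tool's x, y, z in units of 180 degrees (1.0 is 180 degrees), then the closure, from 0 (fully open) to 1 (shut). A call has 1 to 5 rows; each row is the pose to reach, as a shift and turn from the pose commanded when the call began, along the tool's axes at that moment, turning the shorter way round; what a row does not reach only later rows make up. A row lasts 1/10 s, in which the tool goes at most 50 mm and 8.59 degrees, less where a joint would pass 70% of its speed; a pose out of reach is approached as far as the arm can. A call with a number of a shift or a turn outside -1 to 1 is refused whole. A call with a gripper value outside its range is refused whole. The fingers move at their own pace and stop on an object; "grip_force" is the grip in N (left out, the last holds). Time passes only in rows, so rows that repeat a pose let the fingers close. It gives the time, the measured TCP pose, the force, the opening and the grip force at its end, in the units of the state.
- env.get_obs(): the state, without advancing time (a new reading comes with each control period).
- env.read_camera(name): name is "scene" or "top" or "wrist"; returns (picture, depth): 400x640x3 uint8, red, green, blue; 400x640 float32, m along the optical axis (not along the pixel's ray), 0 where there is no reading.
- env.camera_info(name): a dict with "camera_matrix" (3x3 intrinsics, pixels), "k1" (the pictures are not rectified: a ray, as slopes to the right and down, at radius r is drawn at 1 + k1 r^2 times it, then the intrinsics apply), "origin" and "orientation" of the camera in the world; the wrist camera has in their place "mount" (4x4, takes a point from camera to tool coordinates, whose origin is the TCP and whose axes are the flange's). Camera axes: x right, y down, z forward; pixel columns grow to the right and rows downward; lengths in m; the calibration is good to about 2 mm. A picture is of the moment at which its call begins: read the wrist's pose just before it. camera_info takes no time and is no camera call.
- env.sign_off(): hands the job in; it is judged then, once.
The state is a dict: "time_s": time; "qpos": joint angles; "joint_velocities": joint speeds; "effort": joint torques, N m; "tool_pos": TCP position; "tool_rot": TCP orientation; "force": force on the tool from outside, world axes, zero at the start; "wrist_torque": the same for the moment, N m; "grip_width": finger opening in m; "grasp_force": force on a finger pad.
Only numpy, scipy, OpenCV 4.12 (cv2) and the standard library are available. Lean on these libraries where they do the work, as an engineer would, in place of code of your own. Each camera call takes 0.05 s, during which the arm holds its last target. There are 200 camera calls.

### The job

Make up two kits from the stock on the bench. Slide kit: the little blue coverslip box lies flat inside the green base, the green upper tray with the black handle is stacked over it, fully seated with the base's key pin in the tray's notch, and the red-capped bottle stands upright in the tray's red-floored pocket. Sampling kit: in the white tray, the blue-capped bottle stands upright in the blue-floored compartment and the yellow-lidded cup in the yellow-floored one; leave the red-lidded cup and the brown bottle where they are.

Things in the scene. Friction and masses are not known exactly. Their poses are not given: they have to be found in the camera images.
- kit_base: Green open box fixed to the bench, 154 x 84 mm (x, y), 30 mm high; end walls 16 mm thick, side walls 4 mm, floor 4 mm with a white patch; inside 122 x 76 mm. A steel key pin, 8 mm diameter, tapered tip, stands 14 mm above the rim of its -x end wall, at x = -70 mm, y = 0. Origin: centre of the underside; z up, x along the long side.
- upper_tray: Loose green tray, origin centre of its underside. Spigot tapering to 115 x 69 mm, z 0 to 8, fits kit_base's mouth; plate 154 x 84 mm, z 8 to 13; 15 mm wide notch, 15 deep, in the -x end takes the pin. Seated: origin 22 mm above kit_base's, x the same way. Black handle at x=y=0: 10 mm in x, 44 in y, z 13 to 47. Pocket: red floor at z 13, centre x = 34, 58 x 60 mm, lips 8 mm high. 0.16 kg
- sample_tray: White open tray fixed to the bench, 154 x 84 mm (x, y), 20 mm high, walls 4 mm, floor 4 mm thick, divided across x into two compartments of 71 x 76 mm: blue floor centred at x = +37.5 mm, yellow floor centred at x = -37.5 mm (y = 0). Origin: centre of the underside.
- coverslips: Small square box with blue bottom and clear top, 30 x 30 x 16 mm, 18 g. Origin: centre of the underside; sides along x and y.
- stain_bottle: White round bottle with a red cap and blue band: body 43 mm diameter, 67 mm high to the shoulder's end, cap 30 mm diameter, 85 mm high in all. Origin: centre of the underside, z up.
- saline_bottle: White round bottle with a blue cap and blue band: body 52 mm diameter, 94 mm high to the shoulder's end, cap 36 mm diameter, 112 mm high in all. Origin: centre of the underside, z up.
- yellow_cup: Clear sample cup with a yellow lid: lid 58 mm diameter between 53 and 68 mm height, wall below 45 to 52 mm diameter, 68 mm high. Origin: centre of the underside, z up.
- red_cup: The same cup with a red lid; belongs to no kit, stays where it is. 58 mm diameter, 68 mm high. Origin: centre of the underside.
- brown_bottle: Brown bottle with a black cap, 60 mm diameter, 98 mm high; belongs to no kit, stays where it is. Origin: centre of the underside.
Not all that is in view belongs to the job. Leave any orange look-alike of the sample_tray alone.

How it is judged:
By the outcome, as a careful person would: the job done as asked, in the order asked, and still so for the second after the job is handed in, with the robot touching nothing.
It also fails if it takes over 134 s, if anything falls off the work surface, if the arm or the gripper's body presses on something with over 40 N, if the wrist force passes 120 N, or if a joint passes its speed limit or range.

## Working session

There is one attempt and no reset: what is moved stays moved. The work goes in short steps, Python scripts to look and compute and a tool call to move; the robot and the scene stay as the last step left them, time stands still between calls to the robot, and variables do not carry over. Pictures are saved under pics/ and viewed, at most 19 in all, crops included, and the job is handed in when it is done.

Besides the shell and the picture viewer there is one more tool, called after ">>>" as name(argument=value, ...), one argument or row to a line, values as JSON. jog_arm: Moves the arm, as the interface text tells. Shifts and turns lie within -1 to 1; 1 stands for 0.1 m of shift or 180 degrees of turn. Its arguments: {"type":"object","properties":{"motion":{"type":"array","items":{"type":"array","items":{"type":"array","items":{"type":"number"}}}},"grip_force":{"type":"number"}},"required":["motion"]}

```bash
mkdir -p pics; ls
cat > h.py <<'E'
import numpy as np, cv2
from scipy.spatial.transform import Rotation as R
from cell import env
def cam(n):
    i=env.camera_info(n); s=env.get_obs() if n=="wrist" else None
    p,d=env.read_camera(n)
    return p,d,i,s
def save(n,p): cv2.imwrite('pics/'+n+'.png',p[:,:,::-1])
E
python3 - <<'E'
from h import *
for n in("scene","top","wrist"):
    p,d,i,s=cam(n); save(n+'0',p); np.savez('/tmp/'+n,p=p,d=d); print(n,i)
print(env.get_obs())
E
```

```text
pics
scene {'camera_matrix': array([[403.39782215,   0.        , 311.53288429],
       [  0.        , 403.39782215, 195.99703355],
       [  0.        ,   0.        ,   1.        ]]), 'k1': 0.017753063403440728, 'origin': array([-0.23400299, -0.6069118 ,  0.75072505]), 'orientation': array([-126.20457303,   -0.27933796,  -56.54169089])}
top {'camera_matrix': array([[434.24426194,   0.        , 325.00021783],
       [  0.        , 434.24426194, 199.77523635],
       [  0.        ,   0.        ,   1.        ]]), 'k1': -0.042053314518387556, 'origin': array([ 0.35723599, -0.07584561,  1.21692179]), 'orientation': array([-169.81315605,   -0.53817746,  -88.35062858])}
wrist {'camera_matrix': array([[310.8141149,   0.       , 322.3504127],
       [  0.       , 310.8141149, 200.0898867],
       [  0.       ,   0.       ,   1.       ]]), 'k1': -0.04674611142254614, 'mount': array([[-5.84697558e-04, -9.63719969e-01, -2.66914741e-01,
         7.37351397e-02],
       [ 9.99999570e-01, -3.71200166e-04, -8.50325060e-04,
        -2.49223686e-04],
       [ 7.20396445e-04, -2.66915123e-01,  9.63719772e-01,
        -1.48496822e-01],
       [ 0.00000000e+00,  0.00000000e+00,  0.00000000e+00,
         1.00000000e+00]])}
{'time_s': 0.15, 'qpos': array([-72.30228615,  18.42719209,  -4.01628915,  83.15768102,
         1.29585433,  78.53941701,  -3.25930893]), 'joint_velocities': array([ 0.06018888, -0.15625958,  0.06644397, -0.19503582, -0.00703331,
        0.08602749, -0.08485154]), 'effort': array([-1.71125625e-04, -4.91797292e+01, -4.04600166e-01, -3.12877285e+01,
       -6.39795908e-02,  4.04534570e-02,  1.10210322e-04]), 'tool_pos': array([0.18877666, 0.62158739, 0.23574699]), 'tool_rot': array([-1.79920973e+02,  5.54710208e-03,  1.63113238e+02]), 'force': array([ 0.2215442 , -0.027637  , -0.30025463]), 'wrist_torque': array([ 0.04778131,  0.05666636, -0.04781182]), 'grasp_force': 0.0, 'grip_width': 0.08682132897545254}
```

View pics/top0.png

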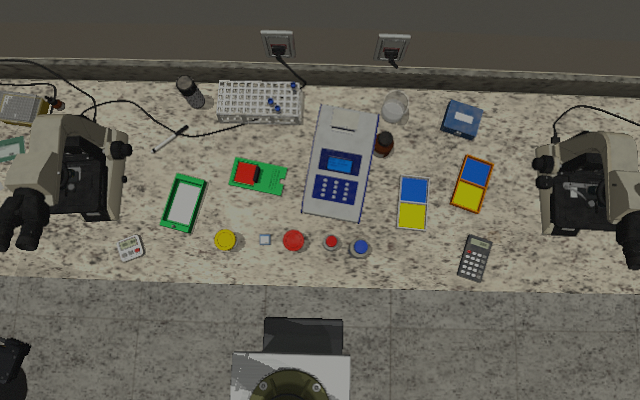

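View pics/scene0.png

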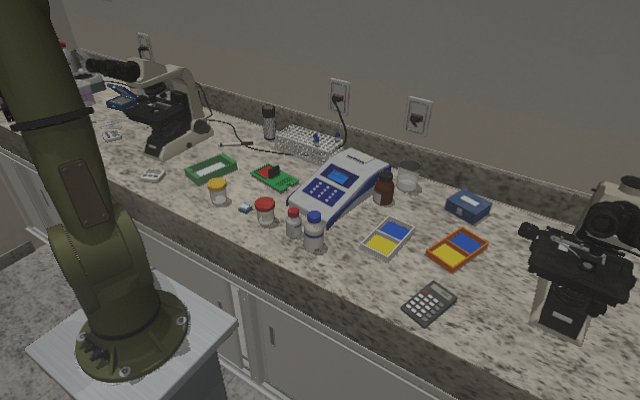

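The top view shows: green base (184,203); tray (258,176), notch on its right and red pocket on its left; yellow cup (225,240); coverslips (265,239); red cup (293,240); red-capped bottle (331,242); blue-capped bottle (361,247). Two trays could be the sample tray, at (413,203) and (472,184). The first has white walls and fits the description; the second is the orange look-alike. I'll confirm with an enlarged crop.

Run:
```python
from h import *
p=np.load('/tmp/top.npz')['p']
a=cv2.resize(p[150:260,150:310],None,fx=5,fy=5,interpolation=cv2.INTER_CUBIC)[:,:800]
b=cv2.resize(p[150:260,310:500],None,fx=4,fy=4,interpolation=cv2.INTER_CUBIC)
save('cropL',a);save('cropR',b)
```

```text
(no output)
```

View pics/cropL.png

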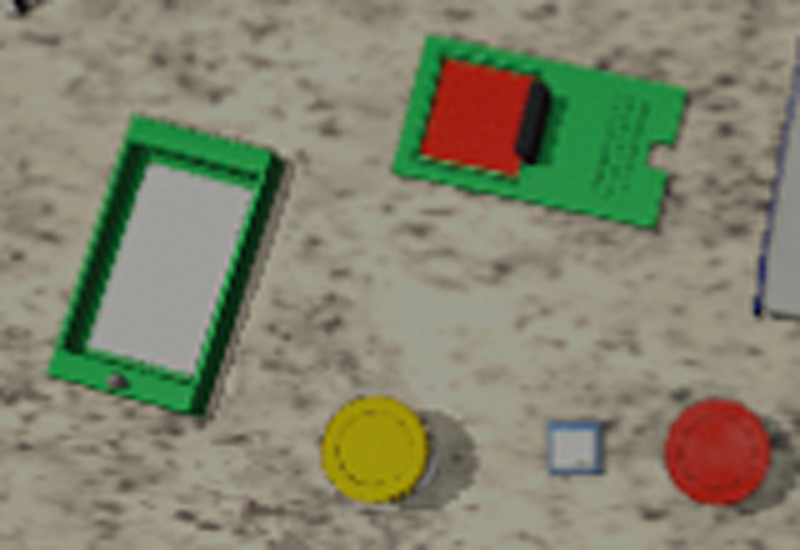

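View pics/cropR.png

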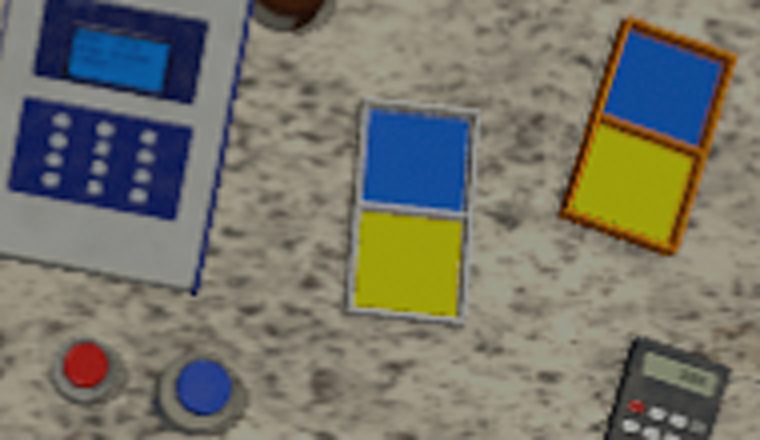

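The crops confirm the white-walled tray, full-picture (413,203), as the sample tray. The base's key pin is at crop (117,381), full-picture (173,226), so base +x points away from the robot. The tray notch is on the right, so tray +x points left.

```bash
cat >> h.py <<'E'
def ray(px,i,s=None):
    K=np.array(i['camera_matrix']); u=cv2.undistortPoints(np.array(px,float).reshape(-1,1,2),K,np.array([i['k1'],0,0,0.]))[:,0]
    v=np.c_[u,np.ones(len(u))]
    if s is None: Rm=R.from_euler('xyz',i['orientation'],degrees=True).as_matrix(); o=np.array(i['origin'])
    else:
        T=np.eye(4);T[:3,:3]=R.from_euler('xyz',s['tool_rot'],degrees=True).as_matrix();T[:3,3]=s['tool_pos']
        T=T@i['mount']; Rm=T[:3,:3]; o=T[:3,3]
    return o,v@Rm.T
def plane(px,z,i,s=None):
    o,v=ray(px,i,s); return (o+v*((z-o[2])/v[:,2])[:,None])[:,:2]
def blobs(p,lo,hi,minA=20,roi=None):
    h=cv2.cvtColor(p,cv2.COLOR_RGB2HSV); m=cv2.inRange(h,np.array(lo),np.array(hi))
    if lo[0]==0: m|=cv2.inRange(h,np.array([170,lo[1],lo[2]]),np.array([180,hi[1],hi[2]]))
    if roi: q=np.zeros_like(m); a,b,c,d=roi; q[c:d,a:b]=m[c:d,a:b]; m=q
    cs=cv2.findContours(m,cv2.RETR_EXTERNAL,cv2.CHAIN_APPROX_NONE)[0]
    return sorted([c[:,0].astype(float) for c in cs if cv2.contourArea(c)>minA],key=lambda c:-cv2.contourArea(c.astype(np.float32)))
def rect(px,z,i,s=None):
    r=cv2.minAreaRect((plane(px,z,i,s)*1000).astype(np.float32)); return np.round(r[0],1),np.round(r[1],1),round(r[2],1)
RED=((0,130,60),(8,255,255));BLU=((100,130,60),(125,255,255));YEL=((24,150,70),(34,255,255));GRN=((50,120,40),(80,255,255))
E
python3 - <<'E'
from h import *
p=np.load('/tmp/top.npz')['p'];i=env.camera_info('top')
for n,c,z,roi in[('yellowcup',YEL,.068,(205,245,225,255)),('redcup',RED,.068,(280,308,225,255)),('stain',RED,.085,(320,342,230,255)),('saline',BLU,.112,(345,375,235,260)),('bluefloor',BLU,.004,(395,433,170,206)),('yelfloor',YEL,.004,(390,433,195,235)),('tray',GRN,.013,(225,292,150,200)),('redfloor',RED,.013,(225,275,155,195)),('base',GRN,.03,(155,212,165,240))]:
    for b in blobs(p,*c,roi=roi)[:1]: print(n,*rect(b,z,i))
f=lambda l,ox,oy,k:[(ox+a/k,oy+b/k) for a,b in l]
print('base rim',plane(f([(133,115),(275,150),(192,412),(50,375)],150-.4,150-.4,5),.03,i).round(4).tolist())
print('pin',plane(f([(117,381)],149.6,149.6,5),.042,i),'cov',plane(f([(550,422),(603,422),(603,474),(550,474)],149.6,149.6,5),.016,i).round(4).tolist())
print('traycorners',plane(f([(427,35),(687,90),(655,228),(395,173)],149.6,149.6,5),.013,i).round(4).tolist())
print('handle top',plane(f([(538,82),(552,90),(535,160),(520,155)],149.6,149.6,5),.047,i).round(4).tolist())
print('sample',plane(f([(362,100),(478,112),(462,322),(347,308)],309.6,149.6,4),.02,i).round(4).tolist())
E
```

```text
yellowcup [449.1 182.2] [55.1 54.2] 15.9
redcup [453.4   0.8] [52.9 53. ] 1.7
stain [452.3 -99.4] [26.  26.1] 1.7
saline [ 438.2 -174.1] [32.1 32.5] 46.3
bluefloor [ 613.3 -333.3] [70.3 67. ] 85.3
yelfloor [ 537.8 -327.3] [70.6 67.8] 85.3
tray [637.5 112.9] [152.3  83.1] 79.6
redfloor [644.9 147.1] [57.7 56.8] 79.5
base [551.  313.1] [ 90.7 152.5] 77.2
base rim [[0.6357, 0.34], [0.6179, 0.2581], [0.4695, 0.2924], [0.4874, 0.3728]]
pin [[0.48394523 0.33119568]] cov [[0.4715, 0.0974], [0.4724, 0.068], [0.4436, 0.0666], [0.4427, 0.0958]]
traycorners [[0.6917, 0.1808], [0.6638, 0.0302], [0.5831, 0.0446], [0.6103, 0.1936]]
handle top [[0.6572, 0.1101], [0.6528, 0.102], [0.6128, 0.1092], [0.6154, 0.1176]]
sample [[0.6516, -0.2919], [0.6455, -0.3746], [0.4955, -0.3614], [0.5029, -0.2812]]
```

```bash
cat >> h.py <<'E'
def plan(*wps,cur=None):
    """wps (x,y,z,yaw): print final row [shift/0.1, turn/180] of each call needed"""
    if cur is None: s=env.get_obs(); cur=list(s['tool_pos'])+[s['tool_rot'][2]]
    for w in wps:
        c=np.array(cur,float); w=np.array(w,float); dy=(w[3]-c[3]+180)%360-180
        d=w[:3]-c[:3]; n=1
        while True:
            ok=True; out=[]
            for k in range(n):
                a=np.radians(c[3]+dy*k/n); e=d/n
                t=np.array([e@[np.cos(a),np.sin(a),0],e@[np.sin(a),-np.cos(a),0],-e[2]])/.1
                ok&=abs(t).max()<=1 and abs(dy/n)<=40
                out.append(np.r_[t,0,0,-dy/n/180].round(3).tolist())
            if ok: break
            n+=1
        print(w.tolist()); [print('   ',o) for o in out]
        cur=w
def st():
    s=env.get_obs(); print(round(s['time_s'],2),s['tool_pos'].round(4),s['tool_rot'].round(1),'F',s['force'].round(1),'w',round(s['grip_width'],4),'g',round(s['grasp_force'],1))
E
python3 -c "
from h import *
plan((.5,.2,.25,90))"
```

```text
[0.5, 0.2, 0.25, 90.0]
    [-0.7, -0.522, -0.024, 0.0, 0.0, 0.068]
    [-0.795, -0.362, -0.024, 0.0, 0.0, 0.068]
    [-0.853, -0.186, -0.024, 0.0, 0.0, 0.068]
    [-0.873, -0.002, -0.024, 0.0, 0.0, 0.068]
    [-0.854, 0.183, -0.024, 0.0, 0.0, 0.068]
    [-0.796, 0.359, -0.024, 0.0, 0.0, 0.068]
```

>>> jog_arm(
  motion=[
    [[-0.35,-0.26,-0.01,0,0,0.034,0],[-0.7,-0.52,-0.02,0,0,0.068,0],[-0.7,-0.52,-0.02,0,0,0.068,0]],
  ],
)

```text
time_s: 0.45
tool_pos: [0.2472, 0.5468, 0.2387]
tool_rot: [-180.0, 0.3, 150.2]
force: [1.0, -0.9, -0.3]
grip_width: 0.0873
grasp_force: 0.0
```

>>> jog_arm(
  motion=[
    [[-0.4,-0.18,-0.01,0,0,0.034,0],[-0.8,-0.36,-0.02,0,0,0.068,0],[-0.8,-0.36,-0.02,0,0,0.068,0]],
  ],
)

```text
time_s: 0.75
tool_pos: [0.2989, 0.4762, 0.2409]
tool_rot: [180.0, 0.2, 138.0]
force: [-0.5, -1.1, 0.2]
grip_width: 0.0868
grasp_force: 0.0
```

>>> jog_arm(
  motion=[
    [[-0.42,-0.09,-0.01,0,0,0.034,0],[-0.85,-0.19,-0.02,0,0,0.068,0],[-0.85,-0.19,-0.02,0,0,0.068,0]],
  ],
)

```text
time_s: 1.05
tool_pos: [0.3493, 0.4057, 0.2429]
tool_rot: [180.0, 0.2, 125.8]
force: [0.8, -0.5, -0.0]
grip_width: 0.0873
grasp_force: 0.0
```

>>> jog_arm(
  motion=[
    [[-0.43,0,-0.01,0,0,0.034,0],[-0.87,0,-0.02,0,0,0.068,0],[-0.87,0,-0.02,0,0,0.068,0]],
  ],
)

```text
time_s: 1.35
tool_pos: [0.4003, 0.3357, 0.245]
tool_rot: [179.9, 0.2, 113.6]
force: [-0.2, 0.9, 0.4]
grip_width: 0.0868
grasp_force: 0.0
```

>>> jog_arm(
  motion=[
    [[-0.42,0.09,-0.01,0,0,0.034,0],[-0.85,0.18,-0.02,0,0,0.068,0],[-0.85,0.18,-0.02,0,0,0.068,0]],
  ],
)

```text
time_s: 1.65
tool_pos: [0.451, 0.2654, 0.2469]
tool_rot: [179.9, 0.2, 101.3]
force: [-0.1, -0.7, 0.2]
grip_width: 0.0873
grasp_force: 0.0
```

>>> jog_arm(
  motion=[
    [[-0.4,0.18,-0.01,0,0,0.034,0],[-0.8,0.36,-0.02,0,0,0.068,0],[-0.8,0.36,-0.02,0,0,0.068,0],[-0.8,0.36,-0.02,0,0,0.068,0]],
  ],
)

```text
time_s: 2.05
tool_pos: [0.499, 0.2002, 0.2484]
tool_rot: [-180.0, -0.0, 89.7]
force: [-0.7, 1.3, -0.4]
grip_width: 0.0871
grasp_force: 0.0
```

Run:
```python
from h import *
st()
p,d,i,s=cam('wrist'); save('w1',p); np.savez('/tmp/w1',p=p,d=d); import pickle; pickle.dump((i,s),open('/tmp/w1.pkl','wb'))
```

```text
2.05 [0.499  0.2002 0.2484] [-180.    -0.    89.7] F [-0.7  1.3 -0.4] w 0.0871 g 0.0
```

View pics/w1.png

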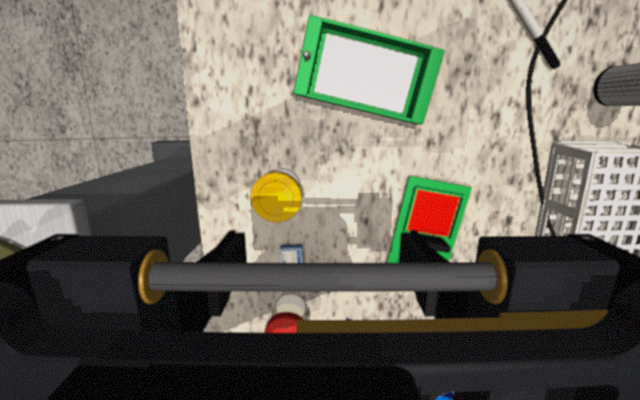

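The wrist view shows the base with its rim corners near (313,14) and (444,48) and the pin at (306,56). The yellow lid is at (276,196), the tray's red floor at (434,212) and the coverslips, half hidden, at (291,254).

Run:
```python
from h import *; import pickle
p=np.load('/tmp/w1.npz')['p'];i,s=pickle.load(open('/tmp/w1.pkl','rb'))
for n,c,z,roi in[('yellowcup',YEL,.068,(240,310,165,230)),('redfloor',RED,.013,(395,470,180,245)),('patch',((0,0,190),(180,40,255)),.004,(300,430,30,120)),('base',GRN,.03,(285,450,10,130)),('tray',GRN,.013,(380,480,170,265))]:
    b=blobs(p,*c,roi=roi)[0]; print(n,*rect(b,z,i,s))
    if n=='base':
        q=cv2.approxPolyDP(b.astype(np.float32),8,True)[:,0]; print(q.tolist(),plane(q,.03,i,s).round(4).tolist())
    if n=='tray': q=cv2.approxPolyDP(b.astype(np.float32),4,True)[:,0]; print(q.tolist(),plane(q,.013,i,s).round(4).tolist())
print('pin',plane([(306,55)],.042,i,s))
# depth check
d=np.load('/tmp/w1.npz')['d']; print(d[196,276],d[80,360],d[212,434])
save('w1c',cv2.resize(p[5:270,240:480],None,fx=2.2,fy=2.2,interpolation=cv2.INTER_CUBIC))
```

```text
yellowcup [449.3 195.3] [32.1 52.8] 76.1
redfloor [641.7 147. ] [56.1 56. ] 79.4
patch [549.5 319.3] [ 65.9 110.3] 76.6
base [548.9 318.9] [ 83.2 151.6] 76.7
[[309.0, 17.0], [294.0, 93.0], [422.0, 122.0], [442.0, 50.0]] [[0.4847, 0.3745], [0.4666, 0.2965], [0.6132, 0.2641], [0.6301, 0.3416]]
tray [636.2 130.4] [122.2  83.2] 79.8
[[409.0, 177.0], [387.0, 262.0], [399.0, 262.0], [401.0, 234.0], [410.0, 233.0], [405.0, 228.0], [417.0, 188.0], [461.0, 197.0], [450.0, 235.0], [434.0, 236.0], [448.0, 245.0], [447.0, 252.0], [436.0, 251.0], [447.0, 261.0], [470.0, 188.0]] [[0.6071, 0.1962], [0.5852, 0.0785], [0.6016, 0.0784], [0.6017, 0.1193], [0.6136, 0.1206], [0.6065, 0.1278], [0.6183, 0.1819], [0.6765, 0.1697], [0.6677, 0.1173], [0.6462, 0.1161], [0.6665, 0.1028], [0.6663, 0.0926], [0.651, 0.0942], [0.6677, 0.0791], [0.6869, 0.1816]]
pin [[0.48140398 0.33425033]]
0.34230098 0.36698142 0.40280336
```

View pics/w1c.png

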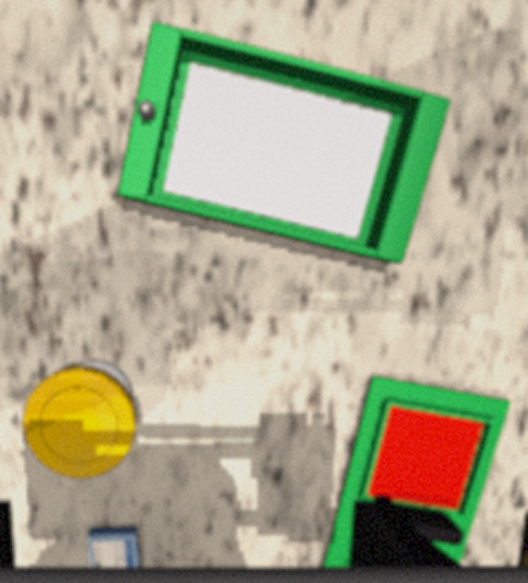

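Run:
```python
from h import *; import pickle
i,s=pickle.load(open('/tmp/w1.pkl','rb'))
print(plane([(281,246),(302,246)],.016,i,s))
plan((.456,.083,.11,90),(.456,.083,.018,90))
```

```text
[[0.4422973  0.10437837]
 [0.47023953 0.10427095]]
[0.456, 0.083, 0.11, 90.0]
    [-0.593, -0.21, 0.692, 0.0, 0.0, -0.001]
    [-0.593, -0.21, 0.692, 0.0, 0.0, -0.001]
[0.456, 0.083, 0.018, 90.0]
    [0.0, 0.0, 0.92, 0.0, 0.0, -0.0]
```

>>> jog_arm(
  motion=[
    [[-0.3,-0.1,0.35,0,0,0,0.2],[-0.59,-0.21,0.69,0,0,0,0.4],[-0.59,-0.21,0.69,0,0,0,0.4]],
  ],
)

```text
time_s: 2.4
tool_pos: [0.4716, 0.1377, 0.1739]
tool_rot: [-179.4, 0.3, 89.7]
force: [-0.2, -0.4, 0.1]
grip_width: 0.0701
grasp_force: 0.0
```

>>> jog_arm(
  motion=[
    [[-0.3,-0.1,0.35,0,0,0,0.4],[-0.59,-0.21,0.69,0,0,0,0.4],[-0.59,-0.21,0.69,0,0,0,0.4],[-0.59,-0.21,0.69,0,0,0,0.4]],
  ],
)

```text
time_s: 2.8
tool_pos: [0.4556, 0.0837, 0.1104]
tool_rot: [-180.0, -0.0, 89.8]
force: [0.4, -0.8, 0.1]
grip_width: 0.0531
grasp_force: 0.0
```

Run:
```python
from h import *
st()
p,d,i,s=cam('wrist'); save('w2',p)
plan((.456,.083,.018,90))
```

```text
2.8 [0.4556 0.0837 0.1104] [-180.    -0.    89.8] F [ 0.4 -0.8  0.1] w 0.0531 g 0.0
[0.456, 0.083, 0.018, 90.0]
    [-0.014, -0.008, 0.933, 0.0, 0.0, -0.001]
```

View pics/w2.png

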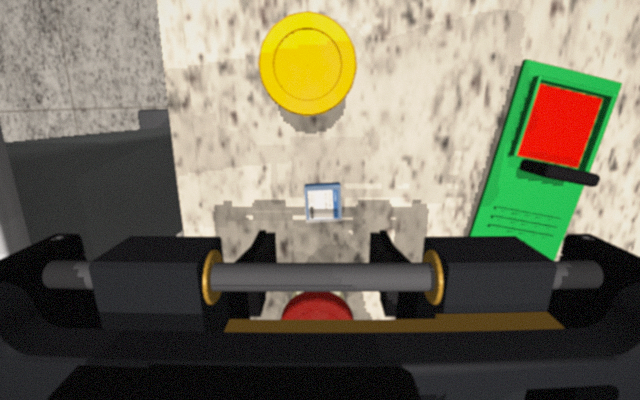

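The coverslips at (323,201) are centred between the fingers (column 322), with the tray's notch end hidden. I'll descend and grip.

>>> jog_arm(
  motion=[
    [[0,-0.01,0.4,0,0,0,0.4],[-0.01,-0.01,0.75,0,0,0,0.4],[-0.01,-0.01,0.92,0,0,0,0.4],[-0.01,-0.01,0.93,0,0,0,0.4],[-0.01,-0.01,0.93,0,0,0,0.9]],
  ],
  grip_force=12,
)

```text
time_s: 3.35
tool_pos: [0.4565, 0.0828, 0.0186]
tool_rot: [179.9, -0.0, 89.8]
force: [-0.1, 0.3, 0.1]
grip_width: 0.0493
grasp_force: 0.0
```

>>> jog_arm(
  motion=[
    [[0,0,0,0,0,0,0.9],[0,0,0,0,0,0,0.9],[0,0,0,0,0,0,0.9],[0,0,0,0,0,0,0.9]],
  ],
)

```text
time_s: 3.75
tool_pos: [0.4563, 0.0818, 0.0187]
tool_rot: [179.9, -0.1, 89.7]
force: [-0.5, 1.1, 6.0]
grip_width: 0.0308
grasp_force: 11.8
```

Run:
```python
from h import *
st()
p=cv2.imread('pics/w2.png')[:,:,::-1].copy();i=env.camera_info('wrist')
s=dict(tool_pos=np.array([.4556,.0837,.1104]),tool_rot=np.array([180,0,89.8]))
b=blobs(p,*RED,roi=(500,620,70,180))[0];print('red',*rect(b,.013,i,s))
b=blobs(p,*YEL,roi=(250,370,0,130))[0];print('yel',*rect(b,.068,i,s))
print('cov',plane([(305,183),(341,184)],.016,i,s).round(4),'tray edge',plane([(526,60),(620,82)],.013,i,s).round(4),'handle',plane([(520,160),(598,177)],.047,i,s).round(4))
plan((.456,.083,.12,90),(.551,.3175,.12,77),(.551,.3175,.024,77))
```

```text
3.75 [0.4563 0.0818 0.0187] [ 1.799e+02 -1.000e-01  8.970e+01] F [-0.5  1.1  6. ] w 0.0308 g 11.8
red [643.2 148. ] [55.8 54.2] 79.3
yel [446.4 184.4] [55.1 54.2] 89.7
cov [[0.441  0.1034]
 [0.4697 0.1025]] tray edge [[0.608  0.1969]
 [0.6876 0.1833]] handle [[0.5926 0.1263]
 [0.6536 0.1144]]
[0.456, 0.083, 0.12, 90.0]
    [0.006, -0.001, -0.506, 0.0, 0.0, -0.001]
    [0.006, -0.001, -0.506, 0.0, 0.0, -0.001]
[0.551, 0.3175, 0.12, 77.0]
    [0.782, 0.317, -0.0, 0.0, 0.0, 0.024]
    [0.803, 0.257, -0.0, 0.0, 0.0, 0.024]
    [0.82, 0.195, -0.0, 0.0, 0.0, 0.024]
[0.551, 0.3175, 0.024, 77.0]
    [0.0, 0.0, 0.96, 0.0, 0.0, -0.0]
```

>>> jog_arm(
  motion=[
    [[0,0,-0.2,0,0,0,0.9],[0,0,-0.5,0,0,0,0.9],[0,0,-0.8,0,0,0,0.9],[0,0,-1,0,0,0,0.9]],
  ],
)

```text
time_s: 4.15
tool_pos: [0.4559, 0.0812, 0.1196]
tool_rot: [179.9, -0.1, 89.6]
force: [-0.6, 0.6, 0.3]
grip_width: 0.0308
grasp_force: 11.8
```

>>> jog_arm(
  motion=[
    [[0.2,0.08,0,0,0,0.006,0.9],[0.5,0.2,0,0,0,0.015,0.9],[0.78,0.32,0,0,0,0.024,0.9]],
  ],
)

```text
time_s: 4.45
tool_pos: [0.4881, 0.1599, 0.1181]
tool_rot: [180.0, -0.1, 85.2]
force: [0.8, -0.7, -0.8]
grip_width: 0.0309
grasp_force: 11.8
```

>>> jog_arm(
  motion=[
    [[0.3,0.1,0,0,0,0.009,0.9],[0.6,0.19,0,0,0,0.018,0.9],[0.8,0.26,0,0,0,0.024,0.9]],
  ],
)

```text
time_s: 4.75
tool_pos: [0.5202, 0.2392, 0.1175]
tool_rot: [-180.0, -0.0, 81.1]
force: [0.0, 0.0, 0.4]
grip_width: 0.0305
grasp_force: 11.8
```

>>> jog_arm(
  motion=[
    [[0.3,0.08,0,0,0,0.009,0.9],[0.6,0.15,0,0,0,0.018,0.9],[0.82,0.2,0,0,0,0.024,0.9],[0.82,0.2,0,0,0,0.024,0.9],[0.82,0.2,0,0,0,0.024,0.9]],
  ],
)

```text
time_s: 5.25
tool_pos: [0.5523, 0.3143, 0.1171]
tool_rot: [-180.0, 0.1, 76.8]
force: [1.1, -0.1, -0.6]
grip_width: 0.0305
grasp_force: 11.8
```

Run:
```python
from h import *
st()
plan((.551,.3175,.0235,77))
```

```text
5.25 [0.5523 0.3143 0.1171] [-1.80e+02  1.00e-01  7.68e+01] F [ 1.1 -0.1 -0.6] w 0.0305 g 11.8
[0.551, 0.3175, 0.0235, 77.0]
    [0.028, -0.02, 0.936, 0.0, 0.0, -0.001]
```

>>> jog_arm(
  motion=[
    [[0.02,-0.01,0.3,0,0,0,0.9],[0.03,-0.02,0.6,0,0,0,0.9],[0.03,-0.02,0.82,0,0,0,0.9],[0.03,-0.02,0.93,0,0,0,0.9],[0.03,-0.02,0.94,0,0,0,0.9]],
  ],
)

```text
time_s: 5.75
tool_pos: [0.5509, 0.3164, 0.0228]
tool_rot: [-179.9, 0.1, 76.6]
force: [0.8, 0.3, -0.6]
grip_width: 0.0306
grasp_force: 11.9
```

>>> jog_arm(
  motion=[
    [[0,0,0,0,0,0,0.9],[0,0,0,0,0,0,0.45],[0,0,0,0,0,0,0.45],[0,0,0,0,0,0,0.45],[0,0,0,0,0,0,0.45]],
  ],
)

```text
time_s: 6.25
tool_pos: [0.5515, 0.3181, 0.024]
tool_rot: [180.0, -0.0, 76.7]
force: [-0.5, 0.3, -1.0]
grip_width: 0.0467
grasp_force: 0.0
```

>>> jog_arm(
  motion=[
    [[0,0,-0.3,0,0,0,0.45],[0,0,-0.7,0,0,0,0.45],[0,0,-1,0,0,0,0.4],[0,0,-1,0,0,0,0.4]],
  ],
)

```text
time_s: 6.65
tool_pos: [0.5544, 0.3195, 0.1293]
tool_rot: [179.6, -0.4, 76.7]
force: [1.4, 0.1, 0.7]
grip_width: 0.0515
grasp_force: 0.0
```

Run:
```python
from h import *
p,d,i,s=cam('wrist'); save('w3',p);st()
plan((.60,.30,.2,90),(.6,.22,.2,130),(.635,.112,.12,169.6),(.635,.112,.045,169.6))
```

```text
6.7 [0.553  0.3188 0.1266] [179.8  -0.2  76.7] F [-0.2  0.8 -0.4] w 0.0517 g 0.0
[0.6, 0.3, 0.2, 90.0]
    [-0.075, 0.501, -0.734, 0.0, 0.0, -0.074]
[0.6, 0.22, 0.2, 130.0]
    [-0.8, 0.0, -0.0, 0.0, 0.0, -0.222]
[0.635, 0.112, 0.12, 169.6]
    [-0.526, -0.213, 0.4, 0.0, 0.0, -0.11]
    [-0.423, -0.379, 0.4, 0.0, 0.0, -0.11]
[0.635, 0.112, 0.045, 169.6]
    [0.0, 0.0, 0.75, 0.0, 0.0, -0.0]
```

View pics/w3.png

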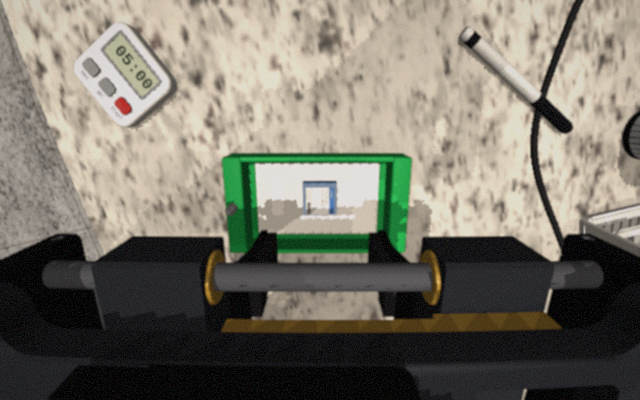

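The box lies flat on the white patch at (319,197). The base rim spans columns 224–411 with its far edge at row 155. Next I'll measure the base from this view, then go to the tray.

Run:
```python
from h import *
p=cv2.imread('pics/w3.png')[:,:,::-1].copy();i=env.camera_info('wrist')
s=dict(tool_pos=np.array([.5530,.3188,.1266]),tool_rot=np.array([179.8,-.2,76.7]))
b=blobs(p,*GRN,roi=(210,420,145,240))[0]
h=b[b[:,1]<175]; q=plane(h,.03,i,s)
x0,x1=h[:,0].min(),h[:,0].max(); r=[np.median(h[abs(h[:,0]-c)<12][:,1].min()) for c in(x0+14,x1-14)]
print(x0,x1,r)
c=plane([(x0+14,r[0]),(x1-14,r[1])],.03,i,s); m=c.mean(0); e=c[1]-c[0]; a=np.arctan2(e[1],e[0]); print(c,np.degrees(a), 'centre', m+.042*np.array([np.sin(a),-np.cos(a)]))
a=plane([(x0,170),(x1,170)],.03,i,s); print(a,a.mean(0))
```

```text
223.0 410.0 [np.float64(154.0), np.float64(154.0)]
[[0.4968628  0.3761307 ]
 [0.61902695 0.34710409]] -13.36582307189217 centre [0.54823583 0.32075501]
[[0.48206846 0.36654433]
 [0.62781889 0.33190845]] [0.55494368 0.34922639]
```

>>> jog_arm(
  motion=[
    [[0,0.25,-0.35,0,0,-0.037,0.4],[-0.07,0.5,-0.73,0,0,-0.074,0.4],[-0.07,0.5,-0.73,0,0,-0.074,0.4]],
  ],
)

```text
time_s: 7.0
tool_pos: [0.6039, 0.2969, 0.2014]
tool_rot: [179.5, -0.1, 89.9]
force: [1.5, -1.1, 0.1]
grip_width: 0.052
grasp_force: 0.0
```

>>> jog_arm(
  motion=[
    [[-0.16,0,0,0,0,-0.045,0.2],[-0.32,0,0,0,0,-0.09,0],[-0.48,0,0,0,0,-0.135,0],[-0.64,0,0,0,0,-0.18,0],[-0.8,0,0,0,0,-0.222,0]],
  ],
)

```text
time_s: 7.5
tool_pos: [0.5973, 0.219, 0.1945]
tool_rot: [-179.8, -0.1, 130.3]
force: [0.4, -0.1, 0.5]
grip_width: 0.0827
grasp_force: 0.0
```

>>> jog_arm(
  motion=[
    [[-0.18,-0.07,0.13,0,0,-0.037,0.2],[-0.36,-0.14,0.27,0,0,-0.074,0.2],[-0.53,-0.21,0.4,0,0,-0.11,0.2],[-0.53,-0.21,0.4,0,0,-0.11,0.2]],
  ],
)

```text
time_s: 7.9
tool_pos: [0.615, 0.1612, 0.1528]
tool_rot: [-179.7, -0.2, 149.5]
force: [-0.7, -0.7, -0.0]
grip_width: 0.0704
grasp_force: 0.0
```

>>> jog_arm(
  motion=[
    [[-0.14,-0.13,0.13,0,0,-0.037,0.2],[-0.28,-0.26,0.27,0,0,-0.074,0.2],[-0.42,-0.38,0.4,0,0,-0.11,0.2],[-0.42,-0.38,0.4,0,0,-0.11,0.2],[-0.42,-0.38,0.4,0,0,-0.11,0.2]],
  ],
)

```text
time_s: 8.4
tool_pos: [0.6331, 0.113, 0.1165]
tool_rot: [179.9, -0.1, 169.4]
force: [0.4, 0.3, 0.7]
grip_width: 0.0692
grasp_force: 0.0
```

Run:
```python
from h import *
import pickle
st();p,d,i,s=cam('wrist'); save('w4',p); pickle.dump((i,s),open('/tmp/w4.pkl','wb'))
```

```text
8.4 [0.6331 0.113  0.1165] [ 1.799e+02 -1.000e-01  1.694e+02] F [0.4 0.3 0.7] w 0.0692 g 0.0
```

View pics/w4.png

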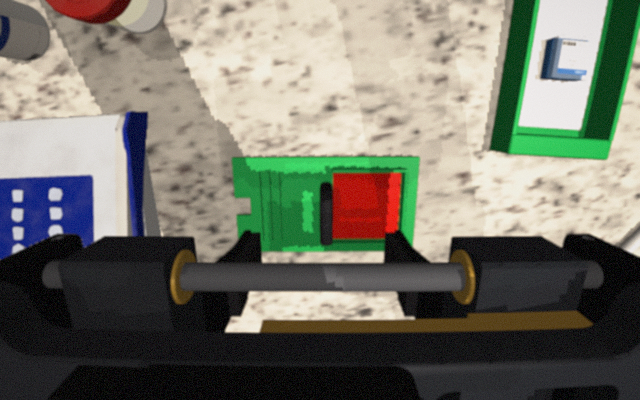

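The tray's far edge runs at row 156 from column 233 to 419, and the handle is at about (326,213). It sits about 3 mm toward tool +y.

Run:
```python
from h import *
import pickle
p=cv2.imread('pics/w4.png')[:,:,::-1].copy();i,s=pickle.load(open('/tmp/w4.pkl','rb'))
b=blobs(p,*GRN,roi=(215,435,140,215))[0]
h=b[b[:,1]<175];x0,x1=h[:,0].min(),h[:,0].max(); r=[h[abs(h[:,0]-c)<10][:,1].min() for c in(x0+14,x1-14)]
print(x0,x1,r)
c=plane([(x0+14,r[0]),(x1-14,r[1])],.013,i,s); e=c[1]-c[0]; a=np.arctan2(e[1],e[0]); m=plane([((x0+x1)/2,sum(r)/2)],.013,i,s)[0]
print(np.degrees(a),'centre',m+.042*np.array([np.sin(a),-np.cos(a)]))
print(plane([(326,185)],.047,i,s))
t=np.load('/tmp/top.npz')['d'];print(t[150,310:330],t[203,297])
```

```text
232.0 418.0 [np.float64(157.0), np.float64(157.0)]
79.32055324581347 centre [0.63501564 0.11453234]
[[0.60919144 0.11987122]]
[1.2609713 1.2589619 1.1821177 1.1690497 1.1715862 1.1681485 1.1703706
 1.1675849 1.1677641 1.168056  1.169405  1.1719251 1.1697035 1.1666093
 1.1706941 1.1676404 1.1707907 1.1682999 1.1684495 1.1679351] 1.2366139
```

>>> jog_arm(
  motion=[
    [[0,0.02,0.25,0,0,0,0.2],[-0.01,0.02,0.5,0,0,0,0.2],[-0.01,0.02,0.72,0,0,0,0.2],[-0.01,0.02,0.81,0,0,0,0.2],[-0.01,0.02,0.82,0,0,0,0.2]],
  ],
  grip_force=40,
)

```text
time_s: 8.95
tool_pos: [0.6341, 0.115, 0.034]
tool_rot: [180.0, -0.1, 169.6]
force: [0.4, 0.4, -0.8]
grip_width: 0.0695
grasp_force: 0.0
```

>>> jog_arm(
  motion=[
    [[0,0,0,0,0,0,1],[0,0,0,0,0,0,1],[0,0,0,0,0,0,1],[0,0,0,0,0,0,1],[0,0,0,0,0,0,1]],
  ],
)

```text
time_s: 9.45
tool_pos: [0.6352, 0.1133, 0.0351]
tool_rot: [180.0, 0.0, 169.6]
force: [0.1, -0.2, -0.6]
grip_width: 0.0375
grasp_force: 0.0
```

>>> jog_arm(
  motion=[
    [[0,0,0,0,0,0,1],[0,0,0,0,0,0,1],[0,0,0,0,0,0,1],[0,0,0,0,0,0,1],[0,0,0,0,0,0,1]],
  ],
)

```text
time_s: 9.95
tool_pos: [0.6349, 0.1136, 0.0345]
tool_rot: [180.0, 0.0, 169.6]
force: [0.4, 0.6, -0.4]
grip_width: 0.0096
grasp_force: 40.0
```

Run:
```python
from h import *
st()
s=env.get_obs();x,y,z=s['tool_pos'];a=s['tool_rot'][2]
plan((x,y,z+.09,a),(.549,.32,.125,76.8))
```

```text
9.95 [0.6349 0.1136 0.0345] [180.    0.  169.6] F [ 0.4  0.6 -0.4] w 0.0096 g 40.0
[0.6349477956559989, 0.11355226011093186, 0.12454263424478364, 169.59935257476374]
    [0.0, 0.0, -0.9, 0.0, 0.0, -0.0]
[0.549, 0.32, 0.125, 76.8]
    [0.406, 0.625, -0.002, 0.0, 0.0, 0.172]
    [0.67, 0.328, -0.002, 0.0, 0.0, 0.172]
    [0.743, -0.063, -0.002, 0.0, 0.0, 0.172]
```

>>> jog_arm(
  motion=[
    [[0,0,-0.1,0,0,0,1],[0,0,-0.3,0,0,0,1],[0,0,-0.55,0,0,0,1],[0,0,-0.8,0,0,0,1],[0,0,-0.9,0,0,0,1]],
  ],
)

```text
time_s: 10.45
tool_pos: [0.6365, 0.1134, 0.1279]
tool_rot: [179.9, 0.2, 169.6]
force: [1.1, -0.0, -1.0]
grip_width: 0.0099
grasp_force: 40.0
```

>>> jog_arm(
  motion=[
    [[0.06,0.1,0,0,0,0.027,1],[0.15,0.23,0,0,0,0.064,1],[0.24,0.37,0,0,0,0.102,1],[0.33,0.5,0,0,0,0.138,1],[0.41,0.62,0,0,0,0.172,1]],
  ],
)

```text
time_s: 10.95
tool_pos: [0.6049, 0.1823, 0.124]
tool_rot: [-179.9, -0.0, 138.4]
force: [1.0, -0.7, -1.9]
grip_width: 0.0099
grasp_force: 40.0
```

>>> jog_arm(
  motion=[
    [[0.13,0.07,0,0,0,0.035,1],[0.27,0.13,0,0,0,0.069,1],[0.4,0.2,0,0,0,0.103,1],[0.53,0.26,0,0,0,0.137,1],[0.67,0.33,0,0,0,0.172,1]],
  ],
)

```text
time_s: 11.45
tool_pos: [0.5767, 0.2508, 0.124]
tool_rot: [-179.9, 0.0, 107.4]
force: [-0.6, -1.1, -1.0]
grip_width: 0.0099
grasp_force: 40.0
```

>>> jog_arm(
  motion=[
    [[0.15,-0.01,0,0,0,0.035,1],[0.32,-0.03,0,0,0,0.075,1],[0.48,-0.04,0,0,0,0.111,1],[0.62,-0.05,0,0,0,0.144,1],[0.74,-0.06,0,0,0,0.172,1]],
  ],
)

```text
time_s: 11.95
tool_pos: [0.5483, 0.3202, 0.124]
tool_rot: [-179.9, 0.0, 76.5]
force: [0.4, 0.4, -2.1]
grip_width: 0.0096
grasp_force: 40.0
```

>>> jog_arm(
  motion=[
    [[0,0,0,0,0,0,1],[0,0,0,0,0,0,1],[0,0,0,0,0,0,1]],
  ],
)

```text
time_s: 12.25
tool_pos: [0.5496, 0.3181, 0.1244]
tool_rot: [180.0, 0.0, 76.7]
force: [-0.4, -0.4, -2.2]
grip_width: 0.0098
grasp_force: 40.0
```

Run:
```python
from h import *
import pickle
st();p,d,i,s=cam('wrist'); save('w5',p); pickle.dump((i,s),open('/tmp/w5.pkl','wb'))
q,_,_,_=cam('top'); save('t5',q[150:250,130:260])
a=cv2.resize(q[160:250,140:250],None,fx=4,fy=4,interpolation=cv2.INTER_CUBIC)
b=p[60:260,170:470]; H=max(a.shape[0],b.shape[0]); o=np.zeros((H,a.shape[1]+b.shape[1],3),np.uint8);o[:a.shape[0],:a.shape[1]]=a;o[:b.shape[0],a.shape[1]:]=b; save('c5',o)
plan((.549,.32,.08,76.8))
```

```text
12.25 [0.5496 0.3181 0.1244] [180.    0.   76.7] F [-0.4 -0.4 -2.2] w 0.0098 g 40.0
[0.549, 0.32, 0.08, 76.8]
    [0.016, -0.011, 0.446, 0.0, 0.0, -0.001]
```

View pics/c5.png

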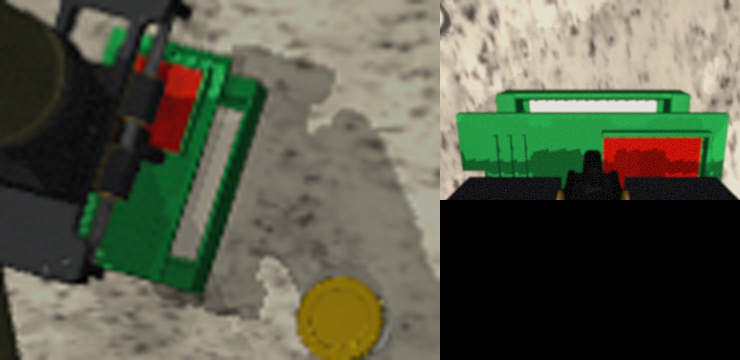

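The tray hangs level. In the wrist part its far edge is at full-picture row ~173 and the base's far rim at row ~151. I'll compare their centres.

Run:
```python
from h import *
import pickle
p=cv2.imread('pics/w5.png')[:,:,::-1].copy();i,s=pickle.load(open('/tmp/w5.pkl','rb'))
b=blobs(p,*GRN,roi=(170,475,140,235))[0]
col=lambda c:b[abs(b[:,0]-c)<3][:,1].min()
def edge(cs,z,xl,xr):
    r=[col(c) for c in cs]; c=plane([(cs[0],r[0]),(cs[1],r[1])],z,i,s); e=c[1]-c[0]; a=np.arctan2(e[1],e[0])
    m=plane([((xl+xr)/2,sum(r)/2)],z,i,s)[0]; print(r,xl,xr,np.degrees(a),m+.042*np.array([np.sin(a),-np.cos(a)]))
low=b[b[:,1]>185]; edge((195,445),.103,b[:,0].min(),b[:,0].max())
top=b[b[:,1]<168]; edge((250,405),.03,top[:,0].min(),top[:,0].max())
```

```text
[np.float64(173.0), np.float64(173.0)] 187.0 458.0 -13.314161186905787 [0.54884053 0.31749916]
[np.float64(151.0), np.float64(151.0)] 227.0 419.0 -13.299798069584577 [0.55003935 0.32096203]
```

>>> jog_arm(
  motion=[
    [[0.01,0,0.1,0,0,0,1],[0.03,0,0.25,0,0,0,1],[0.03,0,0.38,0,0,0,1],[0.03,0,0.42,0,0,0,1],[0.03,0,0.42,0,0,0,1]],
  ],
)

```text
time_s: 12.85
tool_pos: [0.549, 0.3218, 0.0808]
tool_rot: [-179.9, 0.1, 76.7]
force: [-0.6, 0.5, -1.7]
grip_width: 0.0098
grasp_force: 40.0
```

>>> jog_arm(
  motion=[
    [[0,0,0.04,0,0,0,1],[0,0,0.08,0,0,0,1],[0,0,0.12,0,0,0,1],[0,0,0.15,0,0,0,1],[0,0,0.15,0,0,0,1]],
  ],
)

```text
time_s: 13.35
tool_pos: [0.5495, 0.3223, 0.0671]
tool_rot: [-180.0, 0.0, 76.7]
force: [-0.2, 0.2, -1.5]
grip_width: 0.0097
grasp_force: 40.0
```

Run:
```python
from h import *
import pickle
st();p,d,i,s=cam('wrist'); save('w6',p); pickle.dump((i,s),open('/tmp/w6.pkl','wb')); save('c6',cv2.resize(p[60:260,170:470],None,fx=2,fy=2))
```

```text
13.35 [0.5495 0.3223 0.0671] [-180.     0.    76.7] F [-0.2  0.2 -1.5] w 0.0097 g 40.0
```

View pics/c6.png

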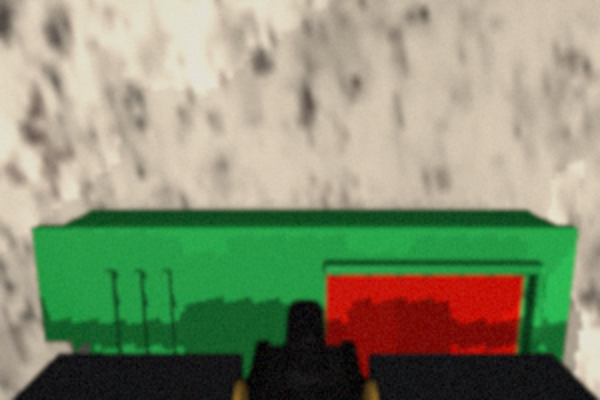

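The tray lines up over the base, with both ends overhanging evenly in the crop (columns 35–575) and the pin end at (70,345). I'll lower it the last 10 mm in small steps.

>>> jog_arm(
  motion=[
    [[0,0,0.02,0,0,0,1],[0,0,0.03,0,0,0,1],[0,0,0.04,0,0,0,1],[0,0,0.05,0,0,0,1],[0,0,0.05,0,0,0,1]],
  ],
)

```text
time_s: 13.9
tool_pos: [0.5497, 0.3224, 0.0624]
tool_rot: [-180.0, 0.0, 76.7]
force: [-0.0, 0.2, -1.4]
grip_width: 0.0096
grasp_force: 40.0
```

>>> jog_arm(
  motion=[
    [[0,0,0.01,0,0,0,1],[0,0,0.02,0,0,0,1],[0,0,0.03,0,0,0,1],[0,0,0.03,0,0,0,1]],
  ],
)

```text
time_s: 14.3
tool_pos: [0.5497, 0.3224, 0.0594]
tool_rot: [-180.0, 0.0, 76.7]
force: [-0.4, 0.0, -1.3]
grip_width: 0.0097
grasp_force: 40.0
```

>>> jog_arm(
  motion=[
    [[0,0,0.01,0,0,0,1],[0,0,0.02,0,0,0,1],[0,0,0.03,0,0,0,1],[0,0,0.03,0,0,0,1]],
  ],
)

```text
time_s: 14.7
tool_pos: [0.5499, 0.3224, 0.0566]
tool_rot: [180.0, -0.0, 76.7]
force: [-0.3, 0.4, -1.1]
grip_width: 0.0095
grasp_force: 40.0
```

>>> jog_arm(
  motion=[
    [[0,0,0.01,0,0,0,1],[0,0,0.01,0,0,0,1]],
  ],
)

```text
time_s: 14.9
tool_pos: [0.5499, 0.3224, 0.0565]
tool_rot: [-180.0, -0.0, 76.7]
force: [-2.5, -0.7, 4.7]
grip_width: 0.0095
grasp_force: 40.0
```

>>> jog_arm(
  motion=[
    [[0,0,-0.005,0,0,0,0.4],[0,0,-0.005,0,0,0,0.4],[0,0,-0.005,0,0,0,0.4],[0,0,-0.005,0,0,0,0.4],[0,0,-0.005,0,0,0,0.4]],
  ],
)

```text
time_s: 15.4
tool_pos: [0.5499, 0.3223, 0.0559]
tool_rot: [180.0, 0.0, 76.7]
force: [-0.6, 0.0, -0.2]
grip_width: 0.0421
grasp_force: 0.0
```

>>> jog_arm(
  motion=[
    [[0,0,-0.3,0,0,0,0.4],[0,0,-0.65,0,0,0,0.2],[0,0,-1,0,0,0,0],[0,0,-1,0,0,0,0]],
  ],
)

```text
time_s: 15.8
tool_pos: [0.553, 0.3239, 0.1621]
tool_rot: [179.6, -0.4, 76.7]
force: [0.2, 0.6, 1.0]
grip_width: 0.0685
grasp_force: 0.0
```

Run:
```python
from h import *
import pickle
st();p,d,i,s=cam('wrist'); save('w7',p); pickle.dump((i,s),open('/tmp/w7.pkl','wb')); save('c7',cv2.resize(p[60:260,170:470],None,fx=2,fy=2))
plan((.51,.2,.18,85),(.463,0,.18,90),(.45,-.097,.16,90))
```

```text
15.8 [0.553  0.3239 0.1621] [179.6  -0.4  76.7] F [0.2 0.6 1. ] w 0.0685 g 0.0
[0.51, 0.2, 0.18, 85.0]
    [-0.648, -0.061, -0.104, 0.0, 0.0, -0.023]
    [-0.642, -0.108, -0.104, 0.0, 0.0, -0.023]
[0.463, 0.0, 0.18, 90.0]
    [-0.678, -0.098, -0.0, 0.0, 0.0, -0.009]
    [-0.675, -0.118, -0.0, 0.0, 0.0, -0.009]
    [-0.671, -0.137, -0.0, 0.0, 0.0, -0.009]
[0.45, -0.097, 0.16, 90.0]
    [-0.97, -0.13, 0.2, 0.0, 0.0, -0.0]
```

View pics/c7.png

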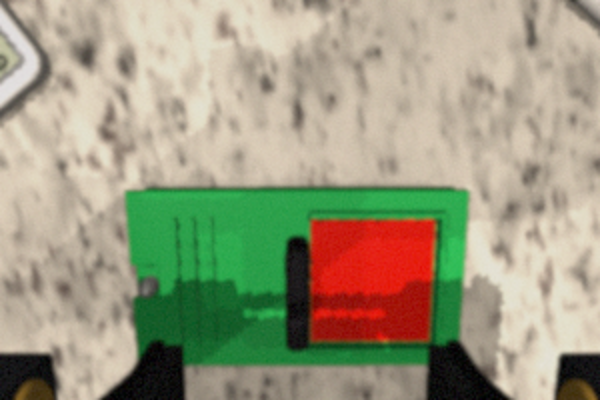

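The tray is seated with the pin in the notch at crop (148,287), and the red floor is at (372,281). Now I'll measure the pocket and move to the stain bottle.

Run:
```python
from h import *
import pickle
p=cv2.imread('pics/w7.png')[:,:,::-1].copy();i,s=pickle.load(open('/tmp/w7.pkl','rb'))
print('pocket',*rect(blobs(p,*RED,roi=(310,400,160,240))[0],.035,i,s))
```

```text
pocket [581.3 314.1] [56.4 56.5] 76.7
```

>>> jog_arm(
  motion=[
    [[-0.32,-0.03,-0.05,0,0,-0.012,0],[-0.65,-0.06,-0.1,0,0,-0.023,0],[-0.65,-0.06,-0.1,0,0,-0.023,0]],
  ],
)

```text
time_s: 16.15
tool_pos: [0.5287, 0.2549, 0.1655]
tool_rot: [-179.9, 0.2, 80.6]
force: [-0.0, -0.5, 1.5]
grip_width: 0.0862
grasp_force: 0.0
```

>>> jog_arm(
  motion=[
    [[-0.32,-0.05,-0.05,0,0,-0.012,0],[-0.64,-0.11,-0.1,0,0,-0.023,0],[-0.64,-0.11,-0.1,0,0,-0.023,0]],
  ],
)

```text
time_s: 16.45
tool_pos: [0.5076, 0.1946, 0.1757]
tool_rot: [-179.9, 0.1, 84.7]
force: [0.3, 0.2, 0.6]
grip_width: 0.087
grasp_force: 0.0
```

>>> jog_arm(
  motion=[
    [[-0.5,-0.07,0,0,0,-0.007,0],[-1,-0.15,0,0,0,-0.014,0],[-1,-0.15,0,0,0,-0.014,0]],
  ],
)

```text
time_s: 16.75
tool_pos: [0.4833, 0.0944, 0.1753]
tool_rot: [-179.9, 0.1, 87.0]
force: [1.3, 0.8, -0.9]
grip_width: 0.087
grasp_force: 0.0
```

>>> jog_arm(
  motion=[
    [[-0.5,-0.09,0,0,0,-0.007,0],[-1,-0.19,0,0,0,-0.014,0],[-1,-0.19,0,0,0,-0.014,0]],
  ],
)

```text
time_s: 17.05
tool_pos: [0.46, -0.0039, 0.1756]
tool_rot: [-179.9, 0.1, 89.5]
force: [0.2, 0.8, 0.2]
grip_width: 0.087
grasp_force: 0.0
```

>>> jog_arm(
  motion=[
    [[-0.49,-0.06,0.1,0,0,0,0.1],[-0.97,-0.13,0.2,0,0,0,0.1],[-0.97,-0.13,0.2,0,0,0,0.1],[-0.97,-0.13,0.2,0,0,0,0.1],[-0.97,-0.13,0.2,0,0,0,0.1]],
  ],
)

```text
time_s: 17.55
tool_pos: [0.4487, -0.0936, 0.1559]
tool_rot: [-180.0, -0.0, 90.1]
force: [0.3, -0.3, -0.7]
grip_width: 0.0785
grasp_force: 0.0
```

Run:
```python
from h import *
import pickle
st();p,d,i,s=cam('wrist'); save('w8',p); pickle.dump((i,s),open('/tmp/w8.pkl','wb'))
for b in blobs(p,*RED,roi=(150,500,0,260))[:4]: print('red',b.mean(0).round(),*rect(b,.085,i,s),*rect(b,.068,i,s))
```

```text
17.55 [ 0.4487 -0.0936  0.1559] [-180.    -0.    90.1] F [ 0.3 -0.3 -0.7] w 0.0785 g 0.0
red [326.  81.] [449.8   0.5] [51.5 51.4] 0.1 [450.    2.2] [55.5 55.3] 0.1
red [325. 218.] [450.2 -95.6] [27.7 31.5] 0.1 [ 450.3 -101.5] [29.9 33.9] 0.1
```

View pics/w8.png

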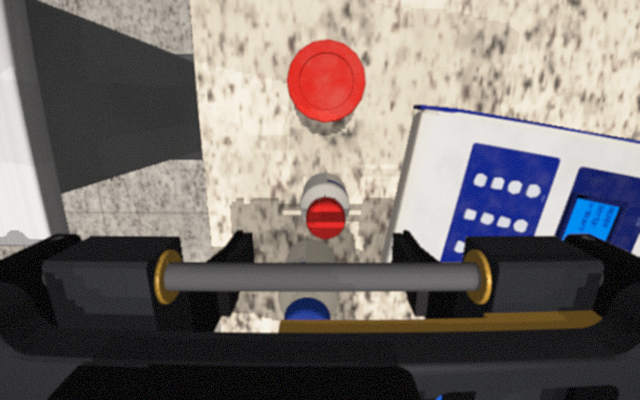

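The red cap is at (325,218), close to the jaw centre line (column 322). The red-lidded cup is at (326,81) and the blue cap at (307,312). The analyser is at the right, so I'll check its clearance.

Run:
```python
from h import *
import pickle
i,s=pickle.load(open('/tmp/w8.pkl','rb')); p,d,_,_=cam('wrist')
for px in[(425,120),(425,150),(410,200),(405,230),(450,180),(520,130),(600,200)]:
    o,v=ray([px],i,s); print(px,(o+v[0]*d[px[1],px[0]]).round(3))
t=np.load('/tmp/top.npz')['d'];it=env.camera_info('top')
for px in[(310,205),(310,210),(330,214),(355,216),(340,190),(345,120)]:
    o,v=ray([px],it); print(px,(o+v[0]*t[px[1],px[0]]).round(3))
plan((.45,-.098,.12,90),(.45,-.098,.04,90))
```

```text
(425, 120) [ 0.534 -0.025  0.037]
(425, 150) [ 0.535 -0.05   0.041]
(410, 200) [ 0.525 -0.094  0.04 ]
(405, 230) [ 0.494 -0.083  0.143]
(450, 180) [ 0.555 -0.074  0.05 ]
(520, 130) [ 0.603 -0.031  0.06 ]
(600, 200) [ 0.66  -0.081  0.084]
(310, 205) [ 0.552 -0.04   0.047]
(310, 210) [ 0.539 -0.041  0.039]
(330, 214) [ 0.53  -0.096  0.038]
(355, 216) [ 0.526 -0.164  0.041]
(340, 190) [ 0.593 -0.121  0.064]
(345, 120) [ 0.78  -0.128  0.098]
[0.45, -0.098, 0.12, 90.0]
    [-0.044, 0.013, 0.361, 0.0, 0.0, 0.001]
[0.45, -0.098, 0.04, 90.0]
    [0.0, 0.0, 0.8, 0.0, 0.0, -0.0]
```

>>> jog_arm(
  motion=[
    [[-0.04,0.01,0.2,0,0,0,0.2],[-0.04,0.01,0.4,0,0,0,0.2],[-0.04,0.01,0.4,0,0,0,0.2]],
  ],
)

```text
time_s: 17.95
tool_pos: [0.4475, -0.098, 0.114]
tool_rot: [-179.7, 0.0, 90.1]
force: [-0.7, 1.2, 0.1]
grip_width: 0.0704
grasp_force: 0.0
```

>>> jog_arm(
  motion=[
    [[0,0,0.3,0,0,0,0.2],[0,0,0.6,0,0,0,0.2],[0,0,0.76,0,0,0,0.2],[0,0,0.76,0,0,0,0.2]],
  ],
  grip_force=25,
)

```text
time_s: 18.35
tool_pos: [0.4479, -0.0984, 0.0389]
tool_rot: [-179.8, 0.0, 90.1]
force: [-0.3, -0.5, 0.8]
grip_width: 0.0697
grasp_force: 0.0
```

>>> jog_arm(
  motion=[
    [[0,0,0,0,0,0,0.9],[0,0,0,0,0,0,0.9],[0,0,0,0,0,0,0.9],[0,0,0,0,0,0,0.9],[0,0,0,0,0,0,0.9]],
  ],
)

```text
time_s: 18.85
tool_pos: [0.4498, -0.0993, 0.0408]
tool_rot: [179.9, -0.0, 90.0]
force: [0.2, 0.3, 3.4]
grip_width: 0.0417
grasp_force: 25.0
```

>>> jog_arm(
  motion=[
    [[0,0,0,0,0,0,0.9],[0,0,0,0,0,0,0.9],[0,0,0,0,0,0,0.9]],
  ],
)

```text
time_s: 19.15
tool_pos: [0.4498, -0.0993, 0.0407]
tool_rot: [179.9, -0.0, 90.0]
force: [-0.3, 0.7, 6.1]
grip_width: 0.0418
grasp_force: 25.0
```

Run:
```python
from h import *
st()
s=env.get_obs();x,y,z=s['tool_pos']
plan((x,y,.2,90),(.48,0,.2,90),(.55,.19,.2,130),(.5825,.3140,.2,166.8))
```

```text
19.15 [ 0.4498 -0.0993  0.0407] [179.9  -0.   90. ] F [-0.3  0.7  6.1] w 0.0418 g 25.0
[0.4498426371270494, -0.09925105204313986, 0.2, 90.0]
    [0.0, 0.0, -0.796, 0.0, 0.0, 0.0]
    [0.0, 0.0, -0.796, 0.0, 0.0, 0.0]
[0.48, 0.0, 0.2, 90.0]
    [0.993, 0.302, -0.0, 0.0, 0.0, -0.0]
[0.55, 0.19, 0.2, 130.0]
    [0.95, 0.35, -0.0, 0.0, 0.0, -0.111]
    [0.773, 0.654, -0.0, 0.0, 0.0, -0.111]
[0.5825, 0.314, 0.2, 166.8]
    [0.37, 0.523, -0.0, 0.0, 0.0, -0.102]
    [0.186, 0.613, -0.0, 0.0, 0.0, -0.102]
```

>>> jog_arm(
  motion=[
    [[0,0,-0.15,0,0,0,0.9],[0,0,-0.4,0,0,0,0.9],[0,0,-0.7,0,0,0,0.9],[0,0,-1,0,0,0,0.9]],
  ],
)

```text
time_s: 19.55
tool_pos: [0.4482, -0.0995, 0.1405]
tool_rot: [-179.9, 0.0, 90.0]
force: [0.5, 0.5, -0.9]
grip_width: 0.0419
grasp_force: 25.0
```

>>> jog_arm(
  motion=[
    [[0.2,0.06,-0.25,0,0,0,0.9],[0.5,0.15,-0.45,0,0,0,0.9],[0.8,0.25,-0.6,0,0,0,0.9],[1,0.3,-0.6,0,0,0,0.9]],
  ],
)

```text
time_s: 19.95
tool_pos: [0.4806, 0.0031, 0.202]
tool_rot: [179.8, -0.1, 90.1]
force: [0.3, -0.9, -1.6]
grip_width: 0.0418
grasp_force: 25.0
```

>>> jog_arm(
  motion=[
    [[0.24,0.09,0,0,0,-0.028,0.9],[0.48,0.18,0,0,0,-0.056,0.9],[0.72,0.26,0,0,0,-0.084,0.9],[0.95,0.35,0,0,0,-0.111,0.9]],
  ],
)

```text
time_s: 20.35
tool_pos: [0.5136, 0.0966, 0.1994]
tool_rot: [-179.9, -0.0, 110.2]
force: [0.9, -0.5, -0.9]
grip_width: 0.0422
grasp_force: 25.0
```

>>> jog_arm(
  motion=[
    [[0.19,0.16,0,0,0,-0.028,0.9],[0.39,0.33,0,0,0,-0.056,0.9],[0.58,0.49,0,0,0,-0.084,0.9],[0.77,0.65,0,0,0,-0.111,0.9]],
  ],
)

```text
time_s: 20.75
tool_pos: [0.5485, 0.191, 0.1992]
tool_rot: [-179.9, -0.0, 130.2]
force: [0.5, -0.3, -0.1]
grip_width: 0.0419
grasp_force: 25.0
```

>>> jog_arm(
  motion=[
    [[0.09,0.13,0,0,0,-0.025,0.9],[0.18,0.26,0,0,0,-0.051,0.9],[0.28,0.39,0,0,0,-0.076,0.9],[0.37,0.52,0,0,0,-0.102,0.9]],
  ],
)

```text
time_s: 21.15
tool_pos: [0.5644, 0.2525, 0.1991]
tool_rot: [-179.9, -0.0, 148.5]
force: [0.5, -0.4, -1.3]
grip_width: 0.042
grasp_force: 25.0
```

>>> jog_arm(
  motion=[
    [[0.06,0.2,0,0,0,-0.034,0.9],[0.12,0.4,0,0,0,-0.068,0.9],[0.19,0.61,0,0,0,-0.102,0.9],[0.19,0.61,0,0,0,-0.102,0.9],[0.19,0.61,0,0,0,-0.102,0.9]],
  ],
)

```text
time_s: 21.65
tool_pos: [0.5801, 0.3136, 0.199]
tool_rot: [-179.9, -0.1, 166.7]
force: [-0.6, -0.5, -1.0]
grip_width: 0.042
grasp_force: 25.0
```

Run:
```python
from h import *
st();plan((.5825,.3140,.115,166.8),(.5825,.314,.0775,166.8))
```

```text
21.65 [0.5801 0.3136 0.199 ] [-1.799e+02 -1.000e-01  1.667e+02] F [-0.6 -0.5 -1. ] w 0.042 g 25.0
[0.5825, 0.314, 0.115, 166.8]
    [-0.022, 0.01, 0.84, 0.0, 0.0, -0.001]
[0.5825, 0.314, 0.0775, 166.8]
    [0.0, 0.0, 0.375, 0.0, 0.0, -0.0]
```

>>> jog_arm(
  motion=[
    [[-0.02,0.01,0.25,0,0,0,0.9],[-0.02,0.01,0.5,0,0,0,0.9],[-0.02,0.01,0.75,0,0,0,0.9],[-0.02,0.01,0.84,0,0,0,0.9],[-0.02,0.01,0.84,0,0,0,0.9]],
  ],
)

```text
time_s: 22.15
tool_pos: [0.5819, 0.3127, 0.1146]
tool_rot: [-179.8, -0.1, 166.6]
force: [-0.7, 0.0, -0.4]
grip_width: 0.042
grasp_force: 25.0
```

Run:
```python
from h import *
st();p,d,i,s=cam('wrist'); save('w9',p[100:400,120:520]); plan((.5825,.314,.0775,166.8))
```

```text
22.15 [0.5819 0.3127 0.1146] [-1.798e+02 -1.000e-01  1.666e+02] F [-0.7  0.  -0.4] w 0.042 g 25.0
[0.5825, 0.314, 0.0775, 166.8]
    [0.005, 0.004, 0.387, 0.0, 0.0, -0.001]
```

View pics/w9.png

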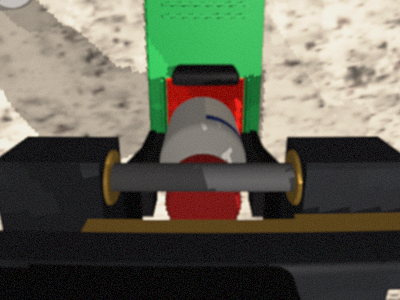

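The bottle hangs over the red pocket, centred on the handle (crop column 204 against 206). I'll lower and release it.

>>> jog_arm(
  motion=[
    [[0,0.01,0.12,0,0,0,0.9],[0,0.01,0.24,0,0,0,0.9],[0,0.01,0.33,0,0,0,0.9],[0,0.01,0.37,0,0,0,0.9],[0,0.01,0.37,0,0,0,0.9]],
  ],
)

```text
time_s: 22.7
tool_pos: [0.5824, 0.3152, 0.078]
tool_rot: [-179.9, -0.1, 166.7]
force: [0.1, 0.6, -0.8]
grip_width: 0.0422
grasp_force: 25.0
```

>>> jog_arm(
  motion=[
    [[0,0,0.01,0,0,0,0.9],[0,0,0.01,0,0,0,0.9]],
  ],
)

```text
time_s: 22.9
tool_pos: [0.5833, 0.3155, 0.0785]
tool_rot: [180.0, 0.0, 166.7]
force: [-0.4, 0.2, -0.4]
grip_width: 0.0416
grasp_force: 25.0
```

>>> jog_arm(
  motion=[
    [[0,0,0.01,0,0,0,0.9],[0,0,0.015,0,0,0,0.9],[0,0,0.015,0,0,0,0.9]],
  ],
)

```text
time_s: 23.2
tool_pos: [0.583, 0.3155, 0.0767]
tool_rot: [180.0, 0.0, 166.7]
force: [0.4, 0.6, -1.0]
grip_width: 0.0417
grasp_force: 25.0
```

>>> jog_arm(
  motion=[
    [[0,0,0,0,0,0,0.3],[0,0,0,0,0,0,0.1],[0,0,0,0,0,0,0.1],[0,0,0,0,0,0,0.1],[0,0,0,0,0,0,0.1]],
  ],
)

```text
time_s: 23.7
tool_pos: [0.5831, 0.3155, 0.0767]
tool_rot: [180.0, 0.0, 166.7]
force: [0.4, -0.3, 0.2]
grip_width: 0.0731
grasp_force: 0.0
```

>>> jog_arm(
  motion=[
    [[0,0,-0.2,0,0,0,0.1],[0,0,-0.5,0,0,0,0.1],[0,0,-0.8,0,0,0,0.1],[0,0,-1,0,0,0,0.1]],
  ],
)

```text
time_s: 24.1
tool_pos: [0.5838, 0.3158, 0.1792]
tool_rot: [179.9, 0.1, 166.7]
force: [-0.2, 0.8, 1.2]
grip_width: 0.0783
grasp_force: 0.0
```

Run:
```python
from h import *
st();plan((.53,.19,.2,130),(.48,.05,.2,90),(.436,-.172,.2,90))
```

```text
24.1 [0.5838 0.3158 0.1792] [1.799e+02 1.000e-01 1.667e+02] F [-0.2  0.8  1.2] w 0.0783 g 0.0
[0.53, 0.19, 0.2, 130.0]
    [0.117, -0.674, -0.104, 0.0, 0.0, 0.102]
    [-0.101, -0.676, -0.104, 0.0, 0.0, 0.102]
[0.48, 0.05, 0.2, 90.0]
    [-0.376, -0.641, -0.0, 0.0, 0.0, 0.111]
    [-0.572, -0.474, -0.0, 0.0, 0.0, 0.111]
[0.436, -0.172, 0.2, 90.0]
    [-0.74, -0.147, -0.0, 0.0, 0.0, -0.0]
    [-0.74, -0.147, -0.0, 0.0, 0.0, -0.0]
    [-0.74, -0.147, -0.0, 0.0, 0.0, -0.0]
```

>>> jog_arm(
  motion=[
    [[0.06,-0.34,-0.05,0,0,0.04,0],[0.12,-0.67,-0.1,0,0,0.08,0],[0.12,-0.67,-0.1,0,0,0.102,0]],
  ],
)

```text
time_s: 24.4
tool_pos: [0.5562, 0.2475, 0.188]
tool_rot: [-180.0, 0.1, 147.8]
force: [0.8, 0.5, 0.1]
grip_width: 0.0867
grasp_force: 0.0
```

>>> jog_arm(
  motion=[
    [[-0.05,-0.34,-0.05,0,0,0.04,0],[-0.1,-0.67,-0.1,0,0,0.08,0],[-0.1,-0.67,-0.1,0,0,0.102,0]],
  ],
)

```text
time_s: 24.7
tool_pos: [0.5291, 0.1854, 0.1977]
tool_rot: [-180.0, 0.1, 129.4]
force: [0.2, 0.2, -0.2]
grip_width: 0.0871
grasp_force: 0.0
```

>>> jog_arm(
  motion=[
    [[-0.19,-0.32,0,0,0,0.04,0],[-0.38,-0.64,0,0,0,0.08,0],[-0.38,-0.64,0,0,0,0.111,0]],
  ],
)

```text
time_s: 25.0
tool_pos: [0.5039, 0.1147, 0.1969]
tool_rot: [-180.0, 0.0, 109.3]
force: [0.5, 0.7, 0.3]
grip_width: 0.0871
grasp_force: 0.0
```

>>> jog_arm(
  motion=[
    [[-0.28,-0.23,0,0,0,0.04,0],[-0.57,-0.47,0,0,0,0.08,0],[-0.57,-0.47,0,0,0,0.111,0]],
  ],
)

```text
time_s: 25.3
tool_pos: [0.479, 0.0454, 0.1968]
tool_rot: [-180.0, 0.0, 89.4]
force: [0.4, 0.6, -0.1]
grip_width: 0.0868
grasp_force: 0.0
```

>>> jog_arm(
  motion=[
    [[-0.37,-0.07,0,0,0,0,0],[-0.74,-0.15,0,0,0,0,0],[-0.74,-0.15,0,0,0,0,0]],
  ],
)

```text
time_s: 25.6
tool_pos: [0.4642, -0.0287, 0.1969]
tool_rot: [180.0, 0.0, 89.6]
force: [0.4, 1.3, -0.0]
grip_width: 0.0871
grasp_force: 0.0
```

>>> jog_arm(
  motion=[
    [[-0.37,-0.07,0,0,0,0,0],[-0.74,-0.15,0,0,0,0,0],[-0.74,-0.15,0,0,0,0,0]],
  ],
)

```text
time_s: 25.9
tool_pos: [0.4491, -0.1022, 0.197]
tool_rot: [180.0, 0.0, 89.6]
force: [-0.8, -0.4, 0.3]
grip_width: 0.0869
grasp_force: 0.0
```

>>> jog_arm(
  motion=[
    [[-0.37,-0.07,0,0,0,0,0],[-0.74,-0.15,0,0,0,0,0],[-0.74,-0.15,0,0,0,0,0],[-0.74,-0.15,0,0,0,0,0],[-0.74,-0.15,0,0,0,0,0]],
  ],
)

```text
time_s: 26.4
tool_pos: [0.4356, -0.1697, 0.1965]
tool_rot: [180.0, -0.0, 90.1]
force: [0.5, 0.4, -0.5]
grip_width: 0.0868
grasp_force: 0.0
```

Run:
```python
from h import *
st();p,d,i,s=cam('wrist'); save('w10',p)
for b in blobs(p,*BLU,roi=(270,380,150,260))[:2]: print('blue',b.min(0),b.max(0),*rect(b,.112,i,s))
t,_,it,_=cam('top'); save('t10',t)
b=blobs(t,*RED,roi=(180,225,160,210));print([ (c.mean(0).round(1).tolist(),len(c)) for c in b])
plan((.436,-.172,.067,90))
save('c10',np.hstack([cv2.resize(p[100:260,220:420],(400,320)),cv2.resize(t[150:240,150:260],(391,320),interpolation=cv2.INTER_CUBIC)]))
```

```text
26.4 [ 0.4356 -0.1697  0.1965] [180.   -0.   90.1] F [ 0.5  0.4 -0.5] w 0.0868 g 0.0
blue [303. 190.] [345. 234.] [ 435.9 -171.3] [34.5 34.9] 45.7
[([188.4, 190.9], 69)]
[0.436, -0.172, 0.067, 90.0]
    [-0.011, 0.002, 0.647, 0.0, 0.0, 0.0]
    [-0.011, 0.002, 0.647, 0.0, 0.0, 0.0]
```

View pics/c10.png

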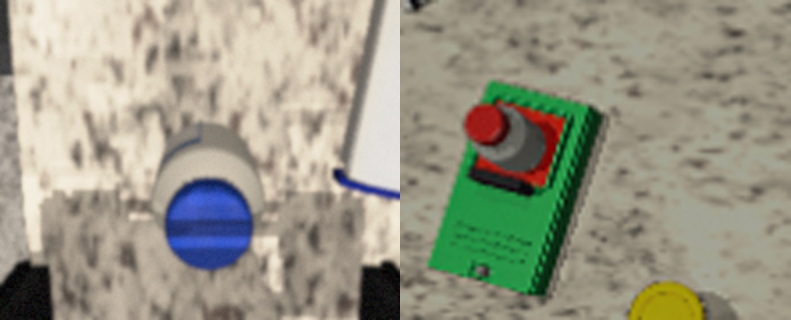

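The slide kit looks right: the stain bottle stands in the pocket at crop (515,140) and the pin shows in the notch at (482,270). The blue cap is centred at crop (210,225), so I'll grasp it.

>>> jog_arm(
  motion=[
    [[-0.02,0,0.35,0,0,0,0],[-0.03,0,0.7,0,0,0,0],[-0.03,0,0.7,0,0,0,0]],
  ],
)

```text
time_s: 26.8
tool_pos: [0.432, -0.1725, 0.123]
tool_rot: [-179.5, -0.0, 90.1]
force: [-0.5, 0.3, -0.1]
grip_width: 0.0875
grasp_force: 0.0
```

>>> jog_arm(
  motion=[
    [[0,0,0.25,0,0,0,0],[0,0,0.5,0,0,0,0],[0,0,0.62,0,0,0,0],[0,0,0.62,0,0,0,0]],
  ],
)

```text
time_s: 27.2
tool_pos: [0.4347, -0.1736, 0.0642]
tool_rot: [-179.9, 0.0, 90.1]
force: [-0.2, -0.8, 0.3]
grip_width: 0.0875
grasp_force: 0.0
```

>>> jog_arm(
  motion=[
    [[0,0,0,0,0,0,0.9],[0,0,0,0,0,0,0.9],[0,0,0,0,0,0,0.9],[0,0,0,0,0,0,0.9],[0,0,0,0,0,0,0.9]],
  ],
)

```text
time_s: 27.7
tool_pos: [0.4354, -0.1742, 0.0649]
tool_rot: [180.0, -0.0, 90.0]
force: [0.9, -0.5, -0.5]
grip_width: 0.0546
grasp_force: 0.0
```

>>> jog_arm(
  motion=[
    [[0,0,0,0,0,0,0.9],[0,0,0,0,0,0,0.9],[0,0,0,0,0,0,0.9]],
  ],
)

```text
time_s: 28.0
tool_pos: [0.4354, -0.1742, 0.0648]
tool_rot: [180.0, -0.0, 90.0]
force: [-0.2, 0.5, 3.3]
grip_width: 0.0508
grasp_force: 25.0
```

Run:
```python
from h import *
st()
s=env.get_obs();x,y,z=s['tool_pos']
plan((x,y,z+.1,90),(.49,-.28,.2,90),(.6105,-.331,.2,85.3))
```

```text
28.0 [ 0.4354 -0.1742  0.0648] [180.  -0.  90.] F [-0.2  0.5  3.3] w 0.0508 g 25.0
[0.4354040253736283, -0.17420729795261353, 0.16480855235471875, 90.0]
    [0.0, 0.0, -1.0, 0.0, 0.0, 0.0]
[0.49, -0.28, 0.2, 90.0]
    [-0.529, 0.273, -0.176, 0.0, 0.0, -0.0]
    [-0.529, 0.273, -0.176, 0.0, 0.0, -0.0]
[0.6105, -0.331, 0.2, 85.3]
    [-0.255, 0.603, -0.0, 0.0, 0.0, 0.013]
    [-0.23, 0.612, -0.0, 0.0, 0.0, 0.013]
```

>>> jog_arm(
  motion=[
    [[0,0,-0.15,0,0,0,0.9],[0,0,-0.4,0,0,0,0.9],[0,0,-0.7,0,0,0,0.9],[0,0,-1,0,0,0,0.9]],
  ],
)

```text
time_s: 28.4
tool_pos: [0.4342, -0.1742, 0.1649]
tool_rot: [-179.9, 0.0, 90.0]
force: [-0.0, -0.3, -2.1]
grip_width: 0.0509
grasp_force: 25.0
```

>>> jog_arm(
  motion=[
    [[-0.2,0.1,-0.06,0,0,0,0.9],[-0.4,0.2,-0.12,0,0,0,0.9],[-0.6,0.3,-0.18,0,0,0,0.9],[-0.8,0.4,-0.24,0,0,0,0.9],[-1,0.5,-0.3,0,0,0,0.9]],
  ],
)

```text
time_s: 28.9
tool_pos: [0.4852, -0.2746, 0.1941]
tool_rot: [-179.9, -0.0, 90.1]
force: [-0.5, -0.1, -1.9]
grip_width: 0.0512
grasp_force: 25.0
```

>>> jog_arm(
  motion=[
    [[-0.1,0.14,0,0,0,0.003,0.9],[-0.2,0.28,0,0,0,0.007,0.9],[-0.28,0.42,0,0,0,0.01,0.9],[-0.28,0.6,0,0,0,0.013,0.9]],
  ],
)

```text
time_s: 29.3
tool_pos: [0.5444, -0.3037, 0.1937]
tool_rot: [-179.9, 0.0, 87.5]
force: [-0.4, -0.8, -1.9]
grip_width: 0.051
grasp_force: 25.0
```

>>> jog_arm(
  motion=[
    [[-0.06,0.2,0,0,0,0.003,0.9],[-0.12,0.4,0,0,0,0.007,0.9],[-0.18,0.54,0,0,0,0.01,0.9],[-0.23,0.61,0,0,0,0.013,0.9],[-0.23,0.61,0,0,0,0.013,0.9]],
  ],
)

```text
time_s: 29.8
tool_pos: [0.6051, -0.3281, 0.1935]
tool_rot: [-179.9, 0.0, 85.3]
force: [-1.1, 0.1, -1.2]
grip_width: 0.0509
grasp_force: 25.0
```

Run:
```python
from h import *
import pickle
st();p,d,i,s=cam('wrist'); save('w11',p); pickle.dump((i,s),open('/tmp/w11.pkl','wb'))
for n,c in(('b',BLU),('y',YEL)):
  for b in blobs(p,*c,minA=100)[:3]: print(n,b.min(0),b.max(0),*rect(b,.004,i,s))
plan((.6105,-.331,.0705,85.3))
```

```text
29.8 [ 0.6051 -0.3281  0.1935] [-179.9    0.    85.3] F [-1.1  0.1 -1.2] w 0.0509 g 25.0
b [276. 292.] [393. 319.] [ 606.6 -487.2] [ 39.3 148.7] 84.6
b [202.  29.] [563.  54.] [ 679.8 -184.2] [ 13.7 368.8] 82.9
b [296. 152.] [357. 199.] [ 609.1 -321.2] [52.6 67.7] 84.0
y [227. 153.] [288. 214.] [ 532.5 -325.1] [69.8 67. ] 85.1
[0.6105, -0.331, 0.0705, 85.3]
    [-0.013, 0.031, 0.617, 0.0, 0.0, 0.0]
    [-0.013, 0.031, 0.617, 0.0, 0.0, 0.0]
```

View pics/w11.png

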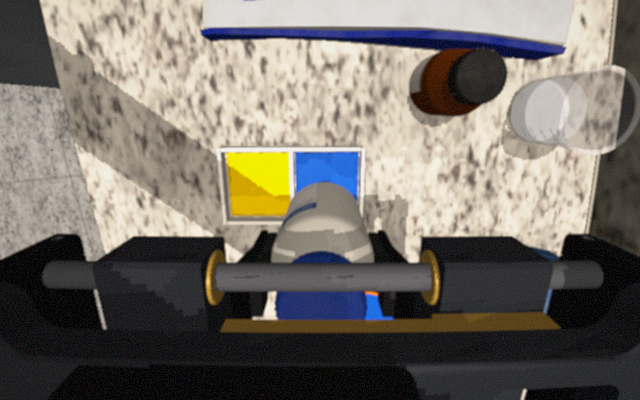

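The bottle hangs over the white tray: yellow floor at (258,183), blue floor at (327,175). The brown bottle at (460,80) is clear. I'll lower it.

>>> jog_arm(
  motion=[
    [[-0.01,0.01,0.15,0,0,0,0.9],[-0.03,0.03,0.35,0,0,0,0.9],[-0.04,0.03,0.6,0,0,0,0.9],[-0.04,0.03,0.75,0,0,0,0.9],[-0.04,0.03,0.8,0,0,0,0.9]],
  ],
)

```text
time_s: 30.35
tool_pos: [0.6064, -0.3306, 0.1119]
tool_rot: [-179.8, -0.1, 85.3]
force: [0.1, -0.2, -1.0]
grip_width: 0.0511
grasp_force: 25.0
```

>>> jog_arm(
  motion=[
    [[0,0,0.15,0,0,0,0.9],[0,0,0.28,0,0,0,0.9],[0,0,0.37,0,0,0,0.9],[0,0,0.4,0,0,0,0.9],[0,0,0.4,0,0,0,0.9]],
  ],
)

```text
time_s: 30.85
tool_pos: [0.6077, -0.3317, 0.0741]
tool_rot: [-180.0, -0.0, 85.3]
force: [-0.3, 0.5, -1.5]
grip_width: 0.0509
grasp_force: 25.0
```

>>> jog_arm(
  motion=[
    [[0,0,0.02,0,0,0,0.9],[0,0,0.04,0,0,0,0.9],[0,0,0.05,0,0,0,0.9],[0,0,0.05,0,0,0,0.9]],
  ],
)

```text
time_s: 31.25
tool_pos: [0.6079, -0.3318, 0.0696]
tool_rot: [180.0, -0.0, 85.4]
force: [-0.3, 1.2, -1.6]
grip_width: 0.0507
grasp_force: 25.0
```

>>> jog_arm(
  motion=[
    [[0,0,0,0,0,0,0.2],[0,0,0,0,0,0,0],[0,0,0,0,0,0,0],[0,0,0,0,0,0,0],[0,0,0,0,0,0,0]],
  ],
)

```text
time_s: 31.75
tool_pos: [0.608, -0.3319, 0.0697]
tool_rot: [180.0, 0.0, 85.3]
force: [-0.4, 0.1, 0.0]
grip_width: 0.0817
grasp_force: 0.0
```

>>> jog_arm(
  motion=[
    [[0,0,-0.2,0,0,0,0],[0,0,-0.5,0,0,0,0],[0,0,-0.8,0,0,0,0],[0,0,-1,0,0,0,0],[0,0,-1,0,0,0,0]],
  ],
)

```text
time_s: 32.25
tool_pos: [0.6093, -0.3332, 0.1733]
tool_rot: [179.7, 0.1, 85.3]
force: [-1.0, 0.1, -0.1]
grip_width: 0.0869
grasp_force: 0.0
```

Run:
```python
from h import *
st();plan((.5,-.2,.2,90),(.46,0,.2,90),(.447,.183,.16,90))
```

```text
32.25 [ 0.6093 -0.3332  0.1733] [1.797e+02 1.000e-01 8.530e+01] F [-1.   0.1 -0.1] w 0.0869 g 0.0
[0.5, -0.2, 0.2, 90.0]
    [0.62, -0.599, -0.134, 0.0, 0.0, -0.013]
    [0.643, -0.573, -0.134, 0.0, 0.0, -0.013]
[0.46, 0.0, 0.2, 90.0]
    [1.0, -0.2, -0.0, 0.0, 0.0, -0.0]
    [1.0, -0.2, -0.0, 0.0, 0.0, -0.0]
[0.447, 0.183, 0.16, 90.0]
    [0.915, -0.065, 0.2, 0.0, 0.0, -0.0]
    [0.915, -0.065, 0.2, 0.0, 0.0, -0.0]
```

>>> jog_arm(
  motion=[
    [[0.31,-0.3,-0.13,0,0,-0.006,0],[0.62,-0.6,-0.13,0,0,-0.013,0],[0.62,-0.6,-0.13,0,0,-0.013,0]],
  ],
)

```text
time_s: 32.55
tool_pos: [0.5499, -0.2595, 0.1798]
tool_rot: [-179.7, -0.4, 87.9]
force: [-0.3, 0.8, 0.4]
grip_width: 0.087
grasp_force: 0.0
```

>>> jog_arm(
  motion=[
    [[0.32,-0.28,-0.13,0,0,-0.006,0],[0.64,-0.57,-0.13,0,0,-0.013,0],[0.64,-0.57,-0.13,0,0,-0.013,0]],
  ],
)

```text
time_s: 32.85
tool_pos: [0.4963, -0.1934, 0.194]
tool_rot: [-179.9, -0.4, 90.4]
force: [0.2, 0.5, 0.5]
grip_width: 0.0871
grasp_force: 0.0
```

>>> jog_arm(
  motion=[
    [[0.5,-0.1,0,0,0,0,0],[1,-0.2,0,0,0,0,0],[1,-0.2,0,0,0,0,0]],
  ],
)

```text
time_s: 33.15
tool_pos: [0.4782, -0.0919, 0.1948]
tool_rot: [-179.9, -0.3, 90.6]
force: [-0.5, 0.4, -0.1]
grip_width: 0.087
grasp_force: 0.0
```

>>> jog_arm(
  motion=[
    [[0.5,-0.1,0,0,0,0,0],[1,-0.2,0,0,0,0,0],[1,-0.2,0,0,0,0,0]],
  ],
)

```text
time_s: 33.45
tool_pos: [0.4577, 0.0074, 0.195]
tool_rot: [-179.9, -0.1, 90.6]
force: [0.0, -0.8, 0.8]
grip_width: 0.0871
grasp_force: 0.0
```

>>> jog_arm(
  motion=[
    [[0.45,-0.03,0.1,0,0,0,0],[0.92,-0.06,0.2,0,0,0,0],[0.92,-0.06,0.2,0,0,0,0]],
  ],
)

```text
time_s: 33.75
tool_pos: [0.4513, 0.0986, 0.1738]
tool_rot: [-179.8, -0.0, 90.5]
force: [0.1, -0.0, 0.0]
grip_width: 0.087
grasp_force: 0.0
```

>>> jog_arm(
  motion=[
    [[0.45,-0.03,0.1,0,0,0,0],[0.92,-0.06,0.2,0,0,0,0],[0.92,-0.06,0.2,0,0,0,0],[0.92,-0.06,0.2,0,0,0,0]],
  ],
)

```text
time_s: 34.15
tool_pos: [0.4468, 0.1847, 0.1547]
tool_rot: [-179.9, 0.1, 90.1]
force: [-0.3, -1.2, 0.5]
grip_width: 0.0872
grasp_force: 0.0
```

Run:
```python
from h import *
st();p,d,i,s=cam('wrist'); save('w12',p)
for b in blobs(p,*YEL,minA=100)[:3]: print(b.min(0),b.max(0),*rect(b,.068,i,s))
t,_,it,_=cam('top'); save('t12',t)
for n,c,z,roi in(('blue',BLU,.112,(380,440,165,240)),('yel',YEL,.004,(380,440,165,240)),('ycup',YEL,.068,(205,245,225,255))):
  for b in blobs(t,*c,roi=roi)[:2]: print(n,b.mean(0).round(),*rect(b,z,it))
```

```text
34.15 [0.4468 0.1847 0.1547] [-1.799e+02  1.000e-01  9.010e+01] F [-0.3 -1.2  0.5] w 0.0872 g 0.0
[288. 175.] [337. 215.] [437.6 196.3] [38.9 31.3] 3.1
[291. 212.] [355. 229.] [446.2 174. ] [14.1 51. ] 85.7
blue [410. 193.] [ 589.9 -310.3] [64.1 59.9] 85.3
blue [422. 182.] [ 611.5 -332.5] [31.7 33.9] 28.2
yel [412. 216.] [ 537.8 -327.3] [70.6 67.8] 85.3
ycup [228. 240.] [450.  169.3] [30.4 53.1] 88.2
ycup [219. 240.] [448.7 196.6] [45.   5.3] 4.0
```

The saline bottle stands in the blue compartment: its cap measures (0.6115, -0.3325) from the top camera. Now the yellow cup.

>>> jog_arm(
  motion=[
    [[-0.01,0,0.3,0,0,0,0],[-0.01,0,0.6,0,0,0,0],[-0.01,0,0.9,0,0,0,0],[-0.01,0,1,0,0,0,0],[-0.01,0,1,0,0,0,0]],
  ],
)

```text
time_s: 34.75
tool_pos: [0.4462, 0.1823, 0.0548]
tool_rot: [-179.9, 0.1, 89.9]
force: [0.4, 0.7, -0.2]
grip_width: 0.0867
grasp_force: 0.0
```

>>> jog_arm(
  motion=[
    [[0,0,0,0,0,0,0.8],[0,0,0,0,0,0,0.8],[0,0,0,0,0,0,0.8],[0,0,0,0,0,0,0.8],[0,0,0,0,0,0,0.8]],
  ],
)

```text
time_s: 35.25
tool_pos: [0.4468, 0.1843, 0.056]
tool_rot: [180.0, -0.0, 90.0]
force: [-0.1, -0.5, 1.1]
grip_width: 0.0547
grasp_force: 12.7
```

>>> jog_arm(
  motion=[
    [[0,0,0,0,0,0,0.8],[0,0,0,0,0,0,0.8],[0,0,0,0,0,0,0.8]],
  ],
)

```text
time_s: 35.55
tool_pos: [0.4468, 0.1843, 0.056]
tool_rot: [180.0, -0.0, 90.0]
force: [-0.5, -0.2, 5.4]
grip_width: 0.0549
grasp_force: 25.0
```

Run:
```python
from h import *
st()
s=env.get_obs();x,y,z=s['tool_pos']
plan((x,y,z+.1,90),(.46,0,.22,90),(.48,-.2,.22,90),(.5335,-.326,.2,85.3))
```

```text
35.55 [0.4468 0.1843 0.056 ] [180.  -0.  90.] F [-0.5 -0.2  5.4] w 0.0549 g 25.0
[0.4468006744969349, 0.1843378360667447, 0.15597318245368774, 90.0]
    [0.0, 0.0, -1.0, 0.0, 0.0, 0.0]
[0.46, 0.0, 0.22, 90.0]
    [-0.922, 0.066, -0.32, 0.0, 0.0, -0.0]
    [-0.922, 0.066, -0.32, 0.0, 0.0, -0.0]
[0.48, -0.2, 0.22, 90.0]
    [-1.0, 0.1, -0.0, 0.0, 0.0, -0.0]
    [-1.0, 0.1, -0.0, 0.0, 0.0, -0.0]
[0.5335, -0.326, 0.2, 85.3]
    [-0.63, 0.267, 0.1, 0.0, 0.0, 0.013]
    [-0.619, 0.293, 0.1, 0.0, 0.0, 0.013]
```

Run:
```python
from h import *
plan((.46,0,.22,65),(.48,-.2,.22,25),(.5335,-.326,.2,-4.7),cur=(.4468,.1843,.156,90))
```

```text
[0.46, 0.0, 0.22, 65.0]
    [-0.921, 0.066, -0.32, 0.0, 0.0, 0.069]
    [-0.885, 0.264, -0.32, 0.0, 0.0, 0.069]
[0.48, -0.2, 0.22, 25.0]
    [-0.864, 0.513, -0.0, 0.0, 0.0, 0.111]
    [-0.636, 0.778, -0.0, 0.0, 0.0, 0.111]
[0.5335, -0.326, 0.2, -4.7]
    [-0.024, 0.684, 0.1, 0.0, 0.0, 0.082]
    [0.152, 0.667, 0.1, 0.0, 0.0, 0.082]
```

>>> jog_arm(
  motion=[
    [[0,0,-0.15,0,0,0,0.8],[0,0,-0.4,0,0,0,0.8],[0,0,-0.7,0,0,0,0.8],[0,0,-1,0,0,0,0.8],[0,0,-1,0,0,0,0.8]],
  ],
)

```text
time_s: 36.05
tool_pos: [0.4489, 0.1852, 0.1592]
tool_rot: [179.7, -0.2, 90.0]
force: [0.1, 0.3, 0.6]
grip_width: 0.0547
grasp_force: 25.0
```

>>> jog_arm(
  motion=[
    [[-0.2,0.02,-0.07,0,0,0.017,0.8],[-0.44,0.03,-0.16,0,0,0.034,0.8],[-0.68,0.05,-0.24,0,0,0.052,0.8],[-0.92,0.07,-0.32,0,0,0.069,0.8]],
  ],
)

```text
time_s: 36.45
tool_pos: [0.4534, 0.0889, 0.1877]
tool_rot: [-180.0, 0.0, 77.2]
force: [0.3, 0.6, -1.2]
grip_width: 0.0543
grasp_force: 25.0
```

>>> jog_arm(
  motion=[
    [[-0.22,0.06,-0.08,0,0,0.017,0.8],[-0.44,0.13,-0.16,0,0,0.034,0.8],[-0.66,0.2,-0.24,0,0,0.052,0.8],[-0.88,0.26,-0.32,0,0,0.069,0.8]],
  ],
)

```text
time_s: 36.85
tool_pos: [0.4603, -0.0015, 0.2203]
tool_rot: [180.0, -0.0, 64.9]
force: [0.3, 0.7, -0.5]
grip_width: 0.0552
grasp_force: 25.0
```

>>> jog_arm(
  motion=[
    [[-0.21,0.13,0,0,0,0.028,0.8],[-0.43,0.26,0,0,0,0.056,0.8],[-0.65,0.38,0,0,0,0.084,0.8],[-0.86,0.51,0,0,0,0.111,0.8]],
  ],
)

```text
time_s: 37.25
tool_pos: [0.4701, -0.1012, 0.2195]
tool_rot: [-180.0, 0.0, 44.8]
force: [1.0, 0.7, 0.3]
grip_width: 0.0547
grasp_force: 25.0
```

>>> jog_arm(
  motion=[
    [[-0.16,0.2,0,0,0,0.028,0.8],[-0.32,0.39,0,0,0,0.056,0.8],[-0.48,0.59,0,0,0,0.084,0.8],[-0.64,0.78,0,0,0,0.111,0.8]],
  ],
)

```text
time_s: 37.65
tool_pos: [0.4803, -0.2015, 0.2196]
tool_rot: [180.0, 0.0, 24.8]
force: [0.5, 0.0, -0.5]
grip_width: 0.0546
grasp_force: 25.0
```

>>> jog_arm(
  motion=[
    [[0,0.2,0.03,0,0,0.024,0.8],[-0.01,0.4,0.06,0,0,0.048,0.8],[-0.02,0.68,0.1,0,0,0.082,0.8]],
  ],
)

```text
time_s: 37.95
tool_pos: [0.5079, -0.2625, 0.2094]
tool_rot: [-180.0, -0.0, 10.2]
force: [0.6, 1.1, 0.2]
grip_width: 0.0547
grasp_force: 25.0
```

>>> jog_arm(
  motion=[
    [[0.05,0.25,0.03,0,0,0.027,0.8],[0.1,0.45,0.06,0,0,0.055,0.8],[0.15,0.67,0.1,0,0,0.082,0.8],[0.15,0.67,0.1,0,0,0.082,0.8],[0.15,0.67,0.1,0,0,0.082,0.8]],
  ],
)

```text
time_s: 38.45
tool_pos: [0.5338, -0.3259, 0.199]
tool_rot: [180.0, 0.1, -4.4]
force: [-0.2, -0.2, -0.4]
grip_width: 0.055
grasp_force: 25.0
```

Run:
```python
from h import *
st();p,d,i,s=cam('wrist'); save('w13',p)
for n,c in (('y',YEL),('b',BLU)):
  for b in blobs(p,*c,minA=100)[:4]: print(n,b.min(0),b.max(0))
plan((.5335,-.326,.066,-4.7))
```

```text
38.45 [ 0.5338 -0.3259  0.199 ] [ 1.8e+02  1.0e-01 -4.4e+00] F [-0.2 -0.2 -0.4] w 0.055 g 25.0
y [429.  73.] [508. 152.]
y [288. 152.] [352. 208.]
b [ 0. 28.] [124. 103.]
b [ 12. 116.] [148. 185.]
b [453.   0.] [534.  80.]
b [298.  86.] [344. 134.]
[0.5335, -0.326, 0.066, -4.7]
    [-0.003, 0.005, 0.666, 0.0, 0.0, 0.001]
    [-0.003, 0.005, 0.666, 0.0, 0.0, 0.001]
```

View pics/w13.png

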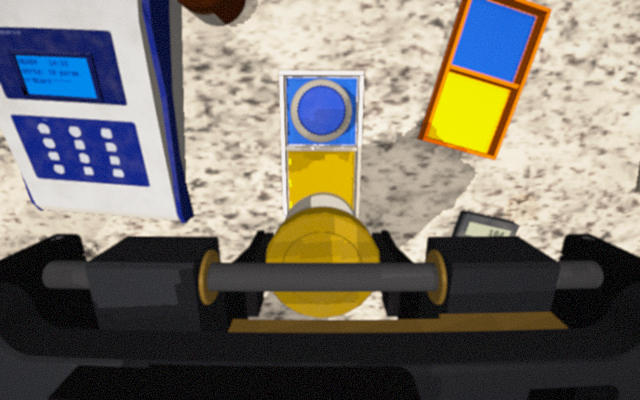

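The cup hangs over the yellow compartment: tray columns 279–366 (centre 322), cup at column 322. The saline bottle is centred in the blue one at (322,109). I'll lower the cup.

>>> jog_arm(
  motion=[
    [[0,0,0.15,0,0,0,0.8],[0,0,0.4,0,0,0,0.8],[0,0,0.65,0,0,0,0.8],[0,0,0.85,0,0,0,0.8],[0,0,0.9,0,0,0,0.8]],
  ],
)

```text
time_s: 39.0
tool_pos: [0.5333, -0.3224, 0.1065]
tool_rot: [-179.8, 0.2, -4.2]
force: [-0.7, 0.9, 0.3]
grip_width: 0.0546
grasp_force: 25.0
```

>>> jog_arm(
  motion=[
    [[0,0,0.15,0,0,0,0.8],[0,0,0.3,0,0,0,0.8],[0,0,0.4,0,0,0,0.8],[0,0,0.42,0,0,0,0.8],[0,0,0.42,0,0,0,0.8]],
  ],
)

```text
time_s: 39.5
tool_pos: [0.5346, -0.3249, 0.0673]
tool_rot: [-180.0, 0.0, -4.3]
force: [0.4, -0.2, -0.4]
grip_width: 0.0548
grasp_force: 25.0
```

>>> jog_arm(
  motion=[
    [[-0.01,0,0.02,0,0,0,0.8],[-0.01,0,0.05,0,0,0,0.8],[-0.01,0,0.065,0,0,0,0.8],[-0.01,0,0.065,0,0,0,0.8]],
  ],
)

```text
time_s: 39.9
tool_pos: [0.5337, -0.3246, 0.061]
tool_rot: [-180.0, -0.0, -4.3]
force: [0.2, -0.4, 0.3]
grip_width: 0.0549
grasp_force: 25.0
```

>>> jog_arm(
  motion=[
    [[0,0,0,0,0,0,0.3],[0,0,0,0,0,0,0],[0,0,0,0,0,0,0],[0,0,0,0,0,0,0],[0,0,0,0,0,0,0]],
  ],
)

```text
time_s: 40.4
tool_pos: [0.5337, -0.3248, 0.0611]
tool_rot: [-180.0, -0.0, -4.3]
force: [0.3, -0.4, -0.4]
grip_width: 0.0833
grasp_force: 0.0
```

>>> jog_arm(
  motion=[
    [[0,0,-0.2,0,0,0,0],[0,0,-0.5,0,0,0,0],[0,0,-0.8,0,0,0,0],[0,0,-1,0,0,0,0]],
  ],
)

```text
time_s: 40.8
tool_pos: [0.5341, -0.3254, 0.1632]
tool_rot: [180.0, -0.1, -4.3]
force: [-0.5, -1.2, 0.9]
grip_width: 0.087
grasp_force: 0.0
```

>>> jog_arm(
  motion=[
    [[-0.2,-0.3,-0.2,0,0,0,0],[-0.4,-0.6,-0.4,0,0,0,0],[-0.5,-0.9,-0.5,0,0,0,0],[-0.5,-1,-0.5,0,0,0,0]],
  ],
)

```text
time_s: 41.2
tool_pos: [0.4917, -0.2184, 0.212]
tool_rot: [-179.8, -0.1, -4.1]
force: [0.3, -0.1, 0.7]
grip_width: 0.0867
grasp_force: 0.0
```

>>> jog_arm(
  motion=[
    [[0,-0.3,0,0,0,0,0],[0,-0.6,0,0,0,0,0],[0,-0.9,0,0,0,0,0],[0,-1,0,0,0,0,0]],
  ],
)

```text
time_s: 41.6
tool_pos: [0.4994, -0.1183, 0.2108]
tool_rot: [-179.9, -0.0, -4.0]
force: [-0.1, -0.3, -0.8]
grip_width: 0.0865
grasp_force: 0.0
```

Run:
```python
from h import *
st();t,_,it,_=cam('top'); q,_,_,_=cam('scene')
save('t14',t)
save('c14',np.vstack([cv2.resize(t[130:260,150:450],(750,325),interpolation=cv2.INTER_CUBIC),cv2.resize(q[130:275,170:470],(750,270)[:2],interpolation=cv2.INTER_CUBIC)]))
for n,c,z,roi in(('blue',BLU,.112,(415,432,172,192)),('cupY',YEL,.068,(380,440,165,240))):
  for b in blobs(t,*c,roi=roi)[:1]: print(n,b.min(0),b.max(0),*rect(b,z,it))
```

```text
41.6 [ 0.4994 -0.1183  0.2108] [-179.9   -0.    -4. ] F [-0.1 -0.3 -0.8] w 0.0865 g 0.0
blue [415. 176.] [428. 188.] [ 611.6 -332.1] [31.2 34.6] 46.0
cupY [399. 203.] [426. 228.] [ 530.  -316.7] [72.2 67.9] 85.9
```

View pics/c14.png

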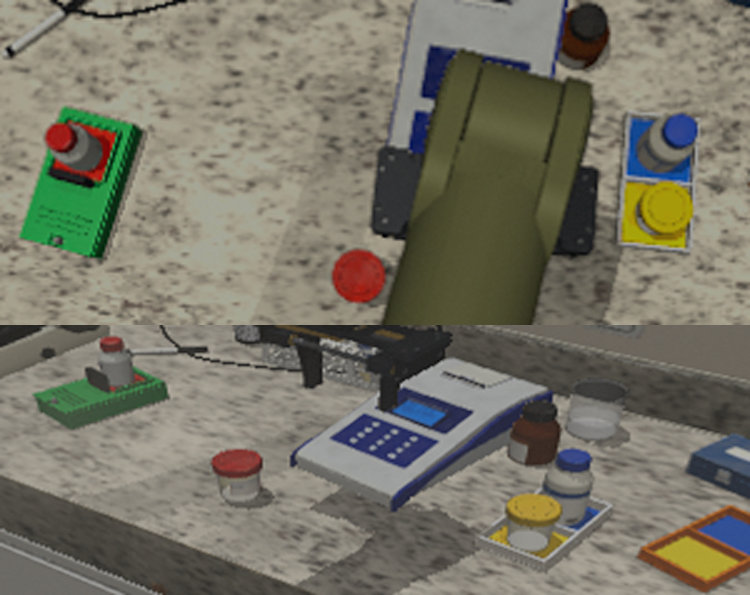

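Both kits are complete. All three containers stand upright, the red cup and brown bottle are where they were, and the gripper is clear.

```bash
python3 -c "
from h import *
print(env.sign_off())"
```

```text
the job is handed in; nothing more can be done
None
```

Both kits are assembled as asked and the job is handed in at about 42 s; the last pictures showed everything in place, with the red cup and brown bottle not touched.

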